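# Stand the fallen lacquer tin up against the splash board

### The job

The flat lacquer tin has toppled over: stand it up in its gap between the jar and the small tin, its broad back flat and square against the splash board. It must not be picked up off the bench: tip it up until its top end leans against the board and let go of it there, then push it so that its top climbs the board until it stands upright, right up to the board. Leave the other things on the bench where they are.

Things in the scene. Friction and masses are not known exactly. Their poses are not given: they have to be found in the camera images.
- tin: Fallen lacquer tin: bare-metal box with pale label, 106 wide, 52 thick, 180 tall, about 0.55 kg (varies by a quarter), mass centre at its middle. Lies on a broad face, cap end roughly towards the board. Origin mid-body, 90 mm from the foot. x across the width, y from foot to cap (up when it stands), z through the thickness (up as it lies). Leaning under 16 degrees, it tips back onto its foot.
- cap (a point): Middle of the tin's rigid, round, black ribbed screw cap, 36 mm across and 22 long, on the tin's long axis, 105 mm from the tin's origin; it spans 4 to 26 mm above the tin's top end. It can be pinched across its 36 mm.
- foot_under (a point): Middle of the foot edge of the broad face that is underneath as the tin lies at the start (tin frame 0, -90, -26 mm): the edge on which the tin pivots as its cap end is raised.
- foot_over (a point): Middle of the foot edge of the other broad face, uppermost as the tin lies at the start (tin frame 0, -90, +26 mm). Pushed towards the board low on this face, just above this edge, the leaning tin climbs the board; left flatter than about 45 degrees from upright it jams instead.
- board: Splash board: upright plain plywood board fixed to the bench, 500 long, 220 high, 18 thick, a narrow ledge with a few pots behind it. Origin at the foot of the front face, at the middle of the gap. x along the board, y into the board (front face at y = 0, tins stand at y < 0), z up. The tin's friction on bench and board is 0.4 to 0.6.
- jar: Lidded amber glass jar, 72 across, 105 tall, standing at the board on the -x side of the gap, its centre about 165 mm from the gap's middle. Origin at the centre of its underside. Bystander.
- small_tin: Smaller rectangular metal tin, 86 wide, 61 thick, 131 tall with its cap, standing at the board on the +x side of the gap, its centre about 165 mm from the gap's middle. Origin at the centre of its underside. Bystander.
- hammer: Hammer with wooden handle, 260 long, 26 thick, lying flat beside the tin on the board's +x side. Origin under the middle of its length. Bystander.
- brush: Flat paint brush, 150 long, 20 thick, lying beside the tin on the board's -x side. Origin under the middle of its length. Bystander.
- tongs: Black iron tongs, 260 long, 12 thick, lying on the bench right of the tin as seen from the robot. Bystander.
- cup: White ceramic cup, 64 across, 60 tall, at the back of the bench. Bystander.
- weight: Black iron disc weight, 90 across, 21 thick, lying on the bench between tin and picture panel. Bystander.
There are look-alikes about, which are no part of the job. What is shaped like the tin but orange is not meant.

How it is judged:
By the outcome, as a careful person would: the job done as asked, in the order asked, and still so for the second after the job is handed in, with the robot touching nothing.
It also fails if it takes over 54 s, if anything falls off the work surface, if the arm or the gripper's body presses on something with over 40 N, if the wrist force passes 120 N, or if a joint passes its speed limit or range.

### The arm

A 6-joint arm with a two-finger parallel gripper is mounted at the origin on the work surface. World frame = base frame: x ahead of the robot, y to its left, z up, the work surface at z = 0. Lengths are in m, angles in rad, forces in N, time in s.
With the tool pointing down it reaches from about 0.35 to 0.8 m from the base axis. Payload 7.3 kg.
Tool frame: the origin (TCP) lies on the centre line of the jaws, within the pads' length; the fingertips stand 11 mm ahead of it and the grasp point (between the pads) lies 8 mm behind it; z points along the fingers, y is the direction in which the jaws open and shut (so a half turn about z gives the same grasp; the last joint's range is limited). The gripper opens to 85 mm and grips with 20 to 120 N. Pads are 22 mm wide; open, the fingers measure 114 mm over their backs; the gripper's body (76 mm by 85 mm) begins 54 mm behind the grasp point. The pads swing forward as they close: fully open they stand 13 mm farther back than shut.
Start: joints at [-1.265, 0.342, 1.524, -0, 1.275, -0.146], TCP at [0.229, -0.472, 0.242] pointing down, gripper open.
Joint ranges: [-2.53, 2.53], [-0.77, 2.02], [0.04, 2.7], [-1, 4.14], [0.28, 2.66], [-3.11, 3.11]. Speed limits (rad/s): [2.57, 2.57, 3.14, 3.14, 3.14, 3.14].

### API

Orientations are given as a 3x3 rotation matrix whose columns are the frame's x, y, z axes.
In Python, from bench import env gives the robot as it stands.
- The arm moves only by the tool jog_arm, never from a script. Its argument "targets" is a list that holds one entry, the list of rows, each a list of 7 numbers: the shift along the tool's x, y, z in cm, then the turn, a rotation vector about the tool's x, y, z in rad, then the finger opening in cm, from 0 to 8.54. In form: [[[x, y, z, rx, ry, rz, fingers], ...]]. A call has 1 to 5 rows; each row is the pose to reach, as a shift and turn from the pose commanded when the call began, along the tool's axes at that moment; what a row does not reach only later rows make up. A row lasts 1/10 s, in which the tool goes at most 50 mm and 8.59 degrees, less where a joint would pass 70% of its speed; a pose out of reach is approached as far as the arm can. A call with a gripper value outside its range is refused whole. The fingers move at their own pace and stop on an object; the grip force is fixed at half the most. Time passes only in rows, so rows that repeat a pose let the fingers close. It gives the time, the measured TCP pose, the force and the opening at its end, in the units of the state.
- env.state(): the state, without advancing time (a new reading comes with each control period).
- env.capture(name): name is "scene" or "top" or "wrist"; returns a dict with "frame" (420x560x3 uint8, blue, green, red), "intrinsics" (3x3 intrinsics, pixels), "eye" and "rotation" of the camera in the world. Camera axes: x right, y down, z forward; pixel columns grow to the right and rows downward; lengths in m; the calibration is good to about 2 mm. A picture is of the moment at which its call begins. There is no depth.
- env.finish_job(): hands the job in, once; it reports no verdict.
The state is a dict: "time_s": time; "joints": joint angles; "qd": joint speeds; "joint_torque": joint torques, N m; "tcp_pos": TCP position; "tcp_rot": TCP orientation; "contact_force": force on the tool from outside, world axes, zero at the start; "moment": the same for the moment, N m; "grip_width": finger opening in m.
Only numpy, scipy, OpenCV 4.12 (cv2) and the standard library are available. Lean on these libraries where they do the work, as an engineer would, in place of code of your own. Each camera call takes 0.05 s, during which the arm holds its last target.

## Working session

There is one attempt and no reset: what is moved stays moved. The work goes in short steps, Python scripts to look and compute and a tool call to move; the robot and the scene stay as the last step left them, time stands still between calls to the robot, and variables do not carry over. Pictures are saved under pics/ and viewed, and the job is handed in when it is done.

Besides the shell and the picture viewer there is one more tool, called after "Call:" by a JSON object that holds its "fn" and its "kwargs". jog_arm: Moves the arm, as the interface text tells. Its arguments: {"type":"object","properties":{"targets":{"type":"array","items":{"type":"array","items":{"type":"array","items":{"type":"number"}}}}},"required":["targets"]}

```bash
ls; mkdir -p pics
python3 - <<'E'
from bench import env
import cv2
s=env.state();print(s)
for n in("scene","top","wrist"):
    c=env.capture(n);cv2.imwrite(f"pics/{n}0.png",c["frame"]);print(n,c["intrinsics"],c["eye"],c["rotation"])
E
```

```text
pics
{'time_s': 0.0, 'joints': array([-1.26501490e+00,  3.42719098e-01,  1.52502722e+00,  9.49258145e-06,
        1.27538136e+00, -1.45987877e-01]), 'qd': array([ 0.00010147, -0.00245348, -0.00025637,  0.00073136, -0.00187999,
        0.00141527]), 'joint_torque': array([ 4.61506279e-03, -4.33664095e+01, -2.46013212e+01,  8.65740776e-05,
        7.93894142e-03, -3.29714999e-05]), 'tcp_pos': array([ 0.22910472, -0.47194723,  0.24162426]), 'tcp_rot': array([[ 8.99677369e-01,  4.36555180e-01, -4.53441087e-04],
       [ 4.36555354e-01, -8.99676204e-01,  1.46655102e-03],
       [ 2.32280290e-04, -1.51737490e-03, -9.99998822e-01]]), 'contact_force': array([-0.43309964, -0.51478737, -0.06341338]), 'moment': array([-0.00970915, -0.05324326, -0.02393077]), 'grip_width': 0.08528274729947163}
scene [[413.72988888   0.         276.54085075]
 [  0.         413.72988888 215.47079242]
 [  0.           0.           1.        ]] [ 1.03196595 -0.89607934  0.78314174] [[ 0.84597236  0.29588691 -0.44360084]
 [ 0.53315332 -0.48317053  0.69447374]
 [-0.00884916 -0.82401285 -0.566502  ]]
top [[528.44891706   0.         266.64099661]
 [  0.         528.44891706 209.32110427]
 [  0.           0.           1.        ]] [ 0.32299072 -0.02194833  1.54140695] [[-0.01160513 -0.99304899  0.11712825]
 [-0.99990719  0.01068886 -0.00844795]
 [ 0.00713726 -0.11721542 -0.99308086]]
wrist [[301.56165716   0.         280.39016005]
 [  0.         301.56165716 207.98243778]
 [  0.           0.           1.        ]] [ 0.29007438 -0.44249458  0.37284043] [[ 4.37656086e-01 -8.66205361e-01 -2.41133621e-01]
 [-8.99142117e-01 -4.21855732e-01 -1.16538385e-01]
 [-7.77426669e-04  2.67817128e-01 -9.63469450e-01]]
```

View pics/scene0.png

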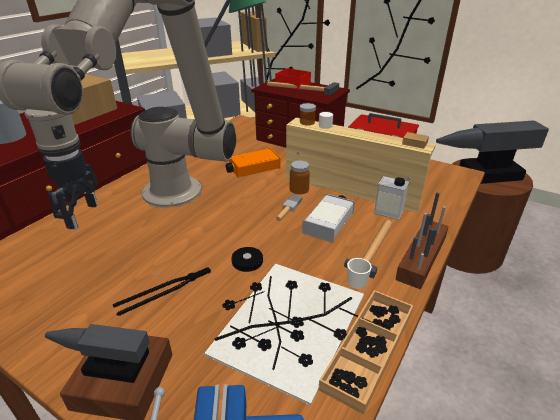

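View pics/top0.png

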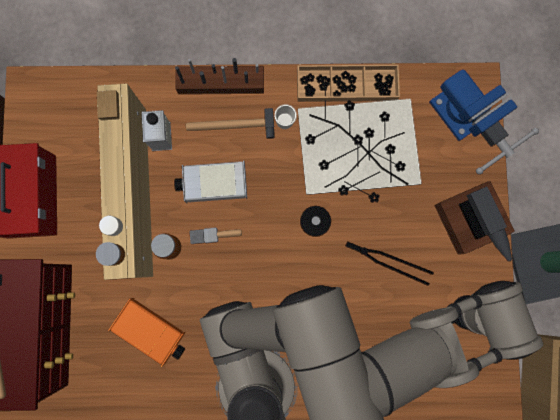

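The top view shows the tin at about (213,182) with its cap at (179,184) facing the board. The board is at column 100–145, the jar at (163,245), the small tin at (153,126), the brush at (215,235) and the hammer at (230,124). Next I enlarge this area to measure it.

Run:
```python
import cv2
a=cv2.imread("pics/top0.png")[70:290,90:290];cv2.imwrite("pics/topc.png",cv2.resize(a,None,fx=2.7*1,fy=2.7,interpolation=cv2.INTER_CUBIC))
a=cv2.imread("pics/scene0.png")[110:300,240:450];cv2.imwrite("pics/scenec.png",cv2.resize(a,None,fx=3,fy=3,interpolation=cv2.INTER_CUBIC))
```

```text
(no output)
```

View pics/topc.png

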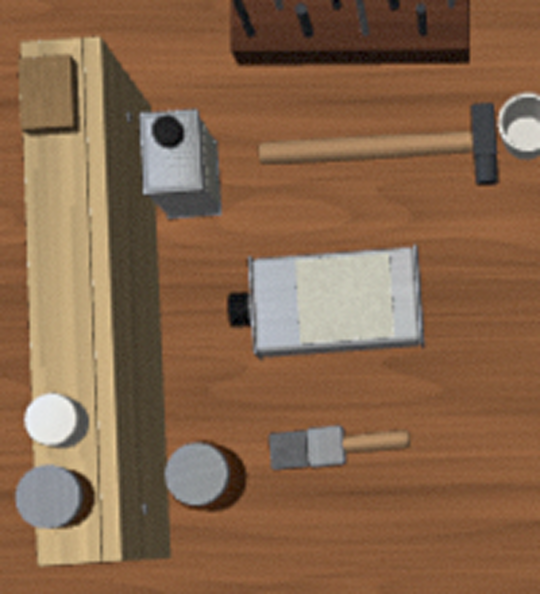

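View pics/scenec.png

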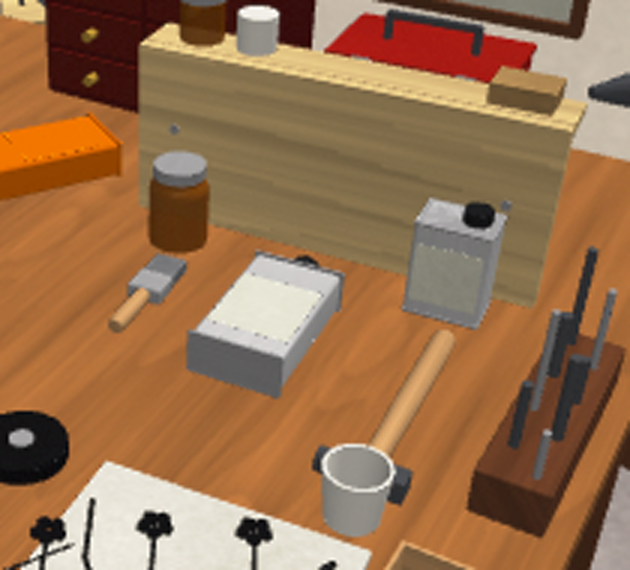

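```bash
cat > h.py <<'E'
import numpy as np, cv2
from bench import env
def ray(c,uv,z):
    K,R,e=np.array(c["intrinsics"]),np.array(c["rotation"]),np.array(c["eye"])
    d=R@np.linalg.inv(K)@np.array([uv[0],uv[1],1.]); return e+d*(z-e[2])/d[2]
def proj(c,p):
    K,R,e=np.array(c["intrinsics"]),np.array(c["rotation"]),np.array(c["eye"])
    q=K@R.T@(np.asarray(p)-e); return q[:2]/q[2]
def T(u,v): return (90+(u+.5)/2.7-.5,70+(v+.5)/2.7-.5)
def S(u,v): return (240+(u+.5)/3-.5,110+(v+.5)/3-.5)
E
python3 - <<'E'
from h import *
np.set_printoptions(precision=4,suppress=True)
t=env.capture("top");s=env.capture("scene")
for n,p,z in [("bt+",(102,38),.22),("bt-",(121,560),.22),("bf-",(170,557),0),("f1",(414,247),.052),("f2",(421,343),.052),("c1",(249,259),.052),("c2",(257,354),.052),("capend",(228,309),.026),
 ("st1",(140,113),.11),("st2",(145,194),.11),("st3",(207,187),.11),("st4",(197,111),.11),("jar",(198,475),.105),("hamend",(260,153),.013),("brushend",(270,450),.01)]:
    print(n,ray(t,T(*p),z))
for n,p,z in [("bt-",(141,42),.22),("bt+",(574,130),.22),("bf+",(533,304),0),("f1",(278,358),.052),("f2",(192,334),.052),("c1",(341,274),.052),("c2",(258,256),.052),("fb",(188,368),0),("fb2",(277,393),0)]:
    print("S",n,ray(s,S(*p),z))
E
```

```text
bt+ [0.8096 0.3229 0.22  ]
bt- [0.3134 0.2959 0.22  ]
bf- [0.3144 0.2966 0.    ]
f1 [0.6384 0.0315 0.052 ]
f2 [0.5354 0.0248 0.052 ]
c1 [0.6273 0.2065 0.052 ]
c2 [0.5255 0.1973 0.052 ]
capend [0.5782 0.2326 0.026 ]
st1 [0.7696 0.3109 0.11  ]
st2 [0.6842 0.3044 0.11  ]
st3 [0.6909 0.2411 0.11  ]
st4 [0.7712 0.2523 0.11  ]
jar [0.3964 0.2479 0.105 ]
hamend [0.7534 0.2012 0.013 ]
brushend [0.4271 0.1889 0.01  ]
S bt- [0.3153 0.2991 0.22  ]
S bt+ [0.8139 0.3259 0.22  ]
S bf+ [0.81   0.3348 0.    ]
S f1 [0.6387 0.0268 0.052 ]
S f2 [0.5461 0.0183 0.052 ]
S c1 [0.6294 0.2025 0.052 ]
S c2 [0.5354 0.1889 0.052 ]
S fb [0.5381 0.0271 0.    ]
S fb2 [0.6363 0.0374 0.    ]
```

```bash
cat >> h.py <<'E'
from scipy.spatial.transform import Rotation as Ro
np.set_printoptions(precision=4,suppress=True)
YB=np.radians(3.1); b=np.array([np.cos(YB),np.sin(YB),0]); n=np.array([-np.sin(YB),np.cos(YB),0]); O=np.array([.5620,.3105,0])
def B(x,y,z): return O+b*x+n*y+np.array([0,0,z])   # board->world
def toB(p): d=np.asarray(p)-O; return np.array([d@b,d@n,d[2]])
def rot(pitch,yaw=0):
    """tool y along b, z down then pitched toward board by pitch deg"""
    R0=np.column_stack([n,b,[0,0,-1]])
    return Ro.from_rotvec(np.array([0,0,np.radians(yaw)])).as_matrix()@Ro.from_rotvec(np.radians(pitch)*b).as_matrix()@R0
def rel(pos,R):
    s=env.state(); C=s["tcp_rot"]
    r=np.r_[C.T@(pos-s["tcp_pos"])*100, Ro.from_matrix(C.T@R).as_rotvec()]
    print("rel",np.round(r,3),"tB",toB(s["tcp_pos"]),"F",s["contact_force"],"w",round(s["grip_width"],4),"t",round(s["time_s"],2)); return r
def stat():
    s=env.state();C=s["tcp_rot"]; print("q",s["joints"],"tcp",s["tcp_pos"],"B",toB(s["tcp_pos"]),"z",C[:,2],"y",C[:,1],"t",s["time_s"])
E
python3 - <<'E'
from h import *
rel(np.array([.575,.215,.26]),rot(0)); print(rot(0))
E
```

```text
rel [ 61.113 -46.727  -1.766  -0.001  -0.     -1.173] tB [-0.3747 -0.7635  0.242 ] F [-0.2074 -1.0672  0.4384] w 0.0856 t 0.25
[[-0.0541  0.9985  0.    ]
 [ 0.9985  0.0541  0.    ]
 [ 0.      0.     -1.    ]]
```

Call:
{"fn": "jog_arm", "kwargs": {"targets": [[[61.1,-46.7,-1.8,0,0,-1.173,8.5],[61.1,-46.7,-1.8,0,0,-1.173,8.5],[61.1,-46.7,-1.8,0,0,-1.173,8.5],[61.1,-46.7,-1.8,0,0,-1.173,8.5],[61.1,-46.7,-1.8,0,0,-1.173,8.5]]]}}

```text
time_s: 0.75
tcp_pos: [0.342, -0.2473, 0.2483]
tcp_rot: [[0.356, 0.935, 0.0], [0.935, -0.356, -0.0], [-0.0, 0.0, -1.0]]
contact_force: [1.7, -0.3, -0.3]
grip_width: 0.085
```

Run:
```python
from h import *
rel(np.array([.575,.215,.26]),rot(0)); stat()
```

```text
rel [51.49   5.341 -1.176  0.     0.    -0.418] tB [-0.2498 -0.5451  0.2483] F [ 1.747  -0.3183 -0.2594] w 0.085 t 0.75
q [-0.8081  0.1464  1.7717  0.0001  1.2231 -0.4447] tcp [ 0.342  -0.2473  0.2483] B [-0.2498 -0.5451  0.2483] z [ 0.0004 -0.0002 -1.    ] y [ 0.9347 -0.3555  0.0004] t 0.75
```

Call:
{"fn": "jog_arm", "kwargs": {"targets": [[[51.5,5.3,-1.2,0,0,-0.418,8.5],[51.5,5.3,-1.2,0,0,-0.418,8.5],[51.5,5.3,-1.2,0,0,-0.418,8.5],[51.5,5.3,-1.2,0,0,-0.418,8.5],[51.5,5.3,-1.2,0,0,-0.418,8.5]]]}}

```text
time_s: 1.25
tcp_pos: [0.4557, -0.0244, 0.2542]
tcp_rot: [[-0.049, 0.999, 0.001], [0.999, 0.049, -0.0], [-0.0, 0.001, -1.0]]
contact_force: [0.3, -1.4, 0.0]
grip_width: 0.0852
```

Run:
```python
from h import *
rel(np.array([.575,.215,.26]),rot(0)); stat()
```

```text
rel [23.321 13.094 -0.585  0.001  0.    -0.005] tB [-0.1243 -0.3286  0.2542] F [ 0.2797 -1.4196  0.0497] w 0.0852 t 1.25
q [-0.2215  0.2053  1.6804 -0.0002  1.2552 -0.2707] tcp [ 0.4557 -0.0244  0.2542] B [-0.1243 -0.3286  0.2542] z [ 0.0005 -0.0003 -1.    ] y [0.9988 0.0492 0.0005] t 1.25
```

Run:
```python
from h import *
rel(B(0,-.06,.24),rot(60))
```

```text
rel [26.924 12.294  1.414  0.003  1.048 -0.004] tB [-0.1243 -0.3286  0.2542] F [ 0.2797 -1.4196  0.0497] w 0.0852 t 1.25
```

Call:
{"fn": "jog_arm", "kwargs": {"targets": [[[26.9,12.3,1.4,0,1.047,0,8.5],[26.9,12.3,1.4,0,1.047,0,8.5],[26.9,12.3,1.4,0,1.047,0,8.5],[26.9,12.3,1.4,0,1.047,0,8.5],[26.9,12.3,1.4,0,1.047,0,8.5]]]}}

```text
time_s: 1.75
tcp_pos: [0.549, 0.2069, 0.2428]
tcp_rot: [[-0.036, 0.999, -0.032], [0.727, 0.048, 0.685], [0.686, 0.002, -0.728]]
contact_force: [-0.8, 0.0, -0.5]
grip_width: 0.0854
```

Run:
```python
from h import *
rel(B(0,-.06,.24),rot(60));stat()
```

```text
rel [ 2.929  1.836  3.142  0.006  0.292 -0.002] tB [-0.0186 -0.1028  0.2428] F [-0.7931  0.0382 -0.5353] w 0.0854 t 1.75
q [-0.1377  0.4788  1.549   0.7603  1.3607 -0.4487] tcp [0.549  0.2069 0.2428] B [-0.0186 -0.1028  0.2428] z [-0.0318  0.6848 -0.728 ] y [0.9988 0.0482 0.0017] t 1.75
```

Call:
{"fn": "jog_arm", "kwargs": {"targets": [[[2.9,1.8,3.1,0,0.292,0,8.5],[2.9,1.8,3.1,0,0.292,0,8.5],[2.9,1.8,3.1,0,0.292,0,8.5],[2.9,1.8,3.1,0,0.292,0,8.5]]]}}

```text
time_s: 2.15
tcp_pos: [0.5638, 0.248, 0.2385]
tcp_rot: [[-0.023, 0.999, -0.042], [0.507, 0.048, 0.861], [0.862, -0.002, -0.507]]
contact_force: [-0.4, 0.0, 0.6]
grip_width: 0.085
```

Run:
```python
from h import *
rel(B(0.01,-.10,.20),rot(0));stat()
c=env.capture("top");cv2.imwrite("pics/t1.png",c["frame"])
c=env.capture("wrist");cv2.imwrite("pics/w1.png",c["frame"])
```

```text
rel [-5.216  1.188 -1.269  0.002 -1.039 -0.006] tB [-0.0016 -0.0625  0.2385] F [-0.4074  0.0299  0.5564] w 0.085 t 2.15
q [-0.1544  0.5929  1.571   1.0203  1.4312 -0.6073] tcp [0.5638 0.248  0.2385] B [-0.0016 -0.0625  0.2385] z [-0.0423  0.8607 -0.5073] y [ 0.9988  0.0481 -0.0017] t 2.15
```

The pitched pose is reachable. I go back to pointing down, above the cap.

Call:
{"fn": "jog_arm", "kwargs": {"targets": [[[-5.2,1.2,-1.3,0,-1.04,0,8.5],[-5.2,1.2,-1.3,0,-1.04,0,8.5],[-5.2,1.2,-1.3,0,-1.04,0,8.5],[-5.2,1.2,-1.3,0,-1.04,0,8.5],[-5.2,1.2,-1.3,0,-1.04,0,8.5]]]}}

```text
time_s: 2.75
tcp_pos: [0.5789, 0.2112, 0.2045]
tcp_rot: [[-0.047, 0.999, -0.005], [0.959, 0.047, 0.281], [0.281, 0.008, -0.96]]
contact_force: [0.8, -0.4, -0.4]
grip_width: 0.0849
```

Call:
{"fn": "jog_arm", "kwargs": {"targets": [[[0,0,0,0,-0.24,0,8.5],[0,0,0,0,-0.24,0,8.5],[0,0,0,0,-0.24,0,8.5]]]}}

```text
time_s: 3.05
tcp_pos: [0.5777, 0.2145, 0.2037]
tcp_rot: [[-0.053, 0.999, 0.003], [0.997, 0.053, 0.051], [0.051, 0.006, -0.999]]
contact_force: [-0.3, -1.0, 0.2]
grip_width: 0.085
```

Run:
```python
from h import *
c=env.capture("wrist");cv2.imwrite("pics/w2.png",c["frame"]);stat()
import pickle;pickle.dump(c,open("w2.pkl","wb"))
rel(B(0.01,-.10,.20),rot(0))
```

```text
q [0.2039 0.5292 1.337  0.0546 1.2637 0.1357] tcp [0.5775 0.2135 0.2028] B [ 0.0103 -0.0977  0.2028] z [ 0.0013  0.0534 -0.9986] y [0.9986 0.0518 0.0041] t 3.1
rel [-0.246 -0.029  0.269  0.004 -0.053 -0.002] tB [ 0.0103 -0.0977  0.2028] F [0.2461 0.3393 0.7081] w 0.0851 t 3.1
```

View pics/w2.png

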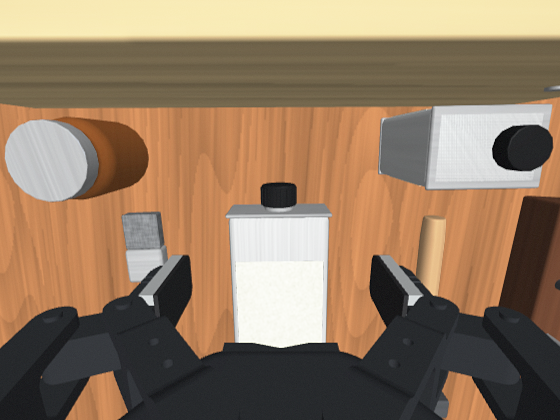

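The wrist view shows the cap at (279,195), spanning columns 261–297. The tin's top-end edge runs from (230,216) to (329,216), and the board's foot is at about row 106.

Run:
```python
from h import *
import pickle;c=pickle.load(open("w2.pkl","rb"))
f=c["frame"];cv2.imwrite("pics/w2c.png",cv2.resize(f[80:350,200:360],None,fx=4,fy=4,interpolation=cv2.INTER_CUBIC)[:600*2:2,::1][:600])
for nm,p,z in [("capL",(261,195),.026),("capR",(297,195),.026),("capfront",(279,183),.030),("tl",(230,216),.052),("tr",(329,216),.052),("bfoot",(150,106.5),0),("bfoot2",(350,105.5),0),("side",(234,340),.052),("sideR",(326,340),.052)]:
    w=ray(c,p,z);print(nm,w,toB(w))
```

```text
capL [0.5581 0.2186 0.026 ] [-0.0089 -0.0916  0.026 ]
capR [0.5958 0.2206 0.026 ] [ 0.0289 -0.0916  0.026 ]
capfront [0.5762 0.2328 0.03  ] [ 0.01   -0.0784  0.03  ]
tl [0.53   0.2009 0.052 ] [-0.0379 -0.1077  0.052 ]
tr [0.6267 0.206  0.052 ] [ 0.0589 -0.1078  0.052 ]
bfoot [0.4348 0.3032 0.    ] [-0.1274 -0.0004  0.    ]
bfoot2 [0.6478 0.3159 0.    ] [0.086  0.0008 0.    ]
side [0.5367 0.0634 0.052 ] [-0.0386 -0.2454  0.052 ]
sideR [0.6357 0.0684 0.052 ] [ 0.0605 -0.2457  0.052 ]
```

Run:
```python
from h import *
rel(B(0.010,-.088,.020),rot(0))
```

```text
rel [-0.006 -0.105 18.307  0.004 -0.053 -0.002] tB [ 0.0103 -0.0977  0.2028] F [0.2461 0.3393 0.7081] w 0.0851 t 3.1
```

Call:
{"fn": "jog_arm", "kwargs": {"targets": [[[0,0,4,0,-0.053,0,8.5],[0,0,9,0,-0.053,0,8.5],[0,0,14,0,-0.053,0,8.5],[0,-0.1,17,0,-0.053,0,8.5],[0,-0.1,18,0,-0.053,0,8.5]]]}}

```text
time_s: 3.6
tcp_pos: [0.5741, 0.2194, 0.0179]
tcp_rot: [[-0.047, 0.999, -0.006], [0.999, 0.047, -0.001], [-0.001, -0.006, -1.0]]
contact_force: [-0.3, 0.3, -1.0]
grip_width: 0.085
```

Run:
```python
from h import *
c=env.capture("wrist");cv2.imwrite("pics/w3.png",c["frame"]);stat()
rel(B(0.01,-.088,.02),rot(0))
```

```text
q [ 0.2406  0.7479  1.4966 -0.      0.9018  0.1937] tcp [0.5747 0.2197 0.0183] B [ 0.0078 -0.0914  0.0183] z [-0.0045 -0.0012 -1.    ] y [ 0.9989  0.0469 -0.0046] t 3.65
rel [ 0.339  0.218 -0.167 -0.005  0.001 -0.007] tB [ 0.0078 -0.0914  0.0183] F [-0.9476 -0.4995  0.3255] w 0.085 t 3.65
```

View pics/w3.png

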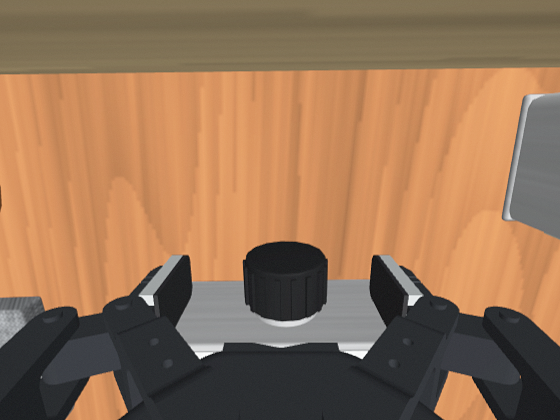

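The cap at (286,280) sits between the open pads at (180,270) and (380,270), about 2 mm to the right of centre. I correct that and close.

Call:
{"fn": "jog_arm", "kwargs": {"targets": [[[0.3,0.2,-0.1,0,0,0,8.5],[0.3,0.2,-0.1,0,0,0,5],[0.3,0.2,-0.1,0,0,0,3],[0.3,0.2,-0.1,0,0,0,2],[0.3,0.2,-0.1,0,0,0,2]]]}}

```text
time_s: 4.15
tcp_pos: [0.5784, 0.2244, 0.0236]
tcp_rot: [[-0.049, 0.999, 0.002], [0.999, 0.049, -0.001], [-0.001, 0.002, -1.0]]
contact_force: [-0.9, -0.1, 6.6]
grip_width: 0.0339
```

Call:
{"fn": "jog_arm", "kwargs": {"targets": [[[0,0,0,0,0,0,2],[0,0,0,0,0,0,2],[0,0,0,0,0,0,2]]]}}

```text
time_s: 4.45
tcp_pos: [0.5784, 0.2244, 0.0236]
tcp_rot: [[-0.049, 0.999, 0.002], [0.999, 0.049, -0.001], [-0.001, 0.002, -1.0]]
contact_force: [-2.3, 0.0, 5.8]
grip_width: 0.0341
```

Run:
```python
from h import *
c=env.capture("wrist");cv2.imwrite("pics/w4.png",c["frame"]);stat()
rel(B(0.01,-.088,.02),rot(0))
```

```text
q [ 0.2471  0.7452  1.4834 -0.0013  0.9114  0.1989] tcp [0.5784 0.2244 0.0236] B [ 0.0117 -0.0869  0.0236] z [ 0.0019 -0.0006 -1.    ] y [0.9988 0.049  0.0018] t 4.5
rel [-0.113 -0.172  0.358  0.002  0.001 -0.005] tB [ 0.0117 -0.0869  0.0236] F [-1.3515 -0.2341  6.0851] w 0.0342 t 4.5
```

View pics/w4.png

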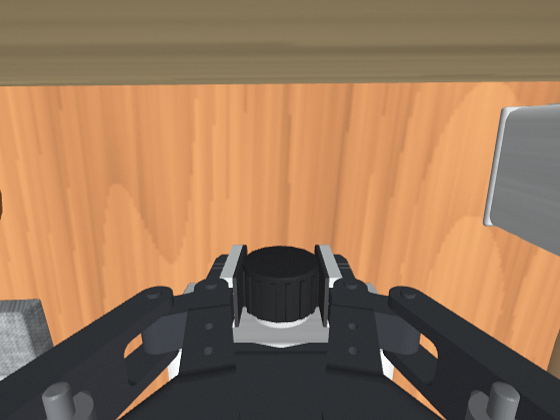

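The cap is pinched. Next I compute the tipping rows about the foot edge.

```bash
cat >> h.py <<'E'
A0,H0=.1971,.0236
def tcp_tip(al,P,x,dz=0,a=A0,h=H0):
    al=np.radians(al); return B(x,P+a*np.cos(al)-h*np.sin(al),a*np.sin(al)+h*np.cos(al)+dz)
def rows(seq,pos0=None,C=None,g=2):
    s=env.state()
    if C is None: C=s["tcp_rot"]
    if pos0 is None: pos0=s["tcp_pos"]
    for p,R in seq:
        print("[%s, %g],"%(", ".join("%.2f"%v if i<3 else "%.3f"%v for i,v in enumerate(np.r_[C.T@(p-pos0)*100,Ro.from_matrix(C.T@R).as_rotvec()])),g))
E
python3 - <<'E'
from h import *
rows([(tcp_tip(al,-.284,.0117,-.0005),rot(al)) for al in (3,8,13,18,23)])
E
```

```text
[-0.15, 0.00, -0.98, 0.002, 0.053, -0.005, 2],
[-0.52, 0.01, -2.67, 0.002, 0.140, -0.005, 2],
[-1.04, 0.01, -4.32, 0.002, 0.228, -0.005, 2],
[-1.70, 0.02, -5.93, 0.003, 0.315, -0.005, 2],
[-2.50, 0.02, -7.46, 0.003, 0.402, -0.005, 2],
```

Call:
{"fn": "jog_arm", "kwargs": {"targets": [[[-0.15,0,-0.98,0,0.053,0,2],[-0.52,0,-2.67,0,0.14,0,2],[-1.04,0,-4.32,0,0.228,0,2],[-1.7,0,-5.93,0,0.315,0,2],[-2.5,0,-7.46,0,0.402,0,2]]]}}

```text
time_s: 5.0
tcp_pos: [0.5792, 0.1997, 0.0982]
tcp_rot: [[-0.046, 0.999, -0.018], [0.918, 0.05, 0.394], [0.394, 0.002, -0.919]]
contact_force: [-1.7, -0.9, -1.8]
grip_width: 0.034
```

Run:
```python
from h import *
c=env.capture("scene");cv2.imwrite("pics/s5.png",cv2.resize(c["frame"][110:300,240:450],None,fx=3,fy=3,interpolation=cv2.INTER_CUBIC));stat()
rel(tcp_tip(23,-.284,.0117,-.0005),rot(23))
rows([(tcp_tip(al,-.284,.0117,-.0005),rot(al)) for al in (28,33,38,43,48)])
```

```text
q [ 0.0009  0.6324  1.5427  0.4789  1.0362 -0.3087] tcp [0.5805 0.1969 0.0996] B [ 0.0124 -0.1145  0.0996] z [-0.0151  0.3965 -0.9179] y [0.9989 0.0468 0.0038] t 5.05
rel [ 0.191 -0.068  0.228  0.006 -0.007 -0.005] tB [ 0.0124 -0.1145  0.0996] F [ 1.3016 -0.4502  0.3264] w 0.0341 t 5.05
[-0.08, -0.06, -1.48, 0.007, 0.081, -0.005, 2],
[-0.50, -0.04, -3.16, 0.007, 0.168, -0.005, 2],
[-1.06, -0.03, -4.80, 0.007, 0.255, -0.004, 2],
[-1.76, -0.02, -6.38, 0.007, 0.342, -0.004, 2],
[-2.60, -0.00, -7.90, 0.007, 0.430, -0.004, 2],
```

View pics/s5.png

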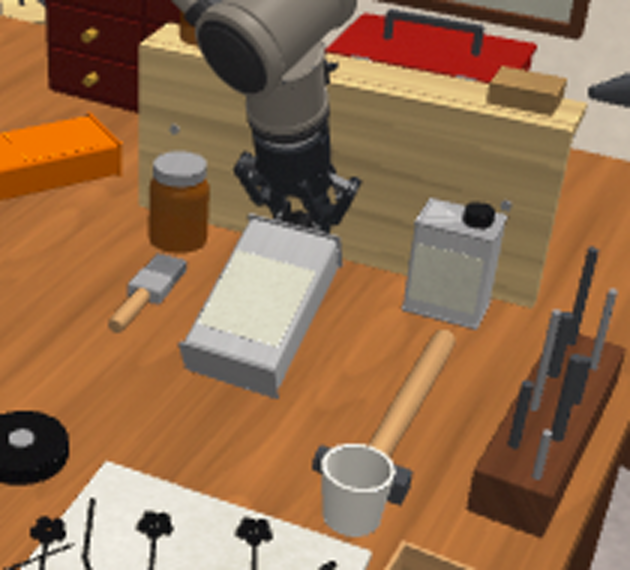

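Run:
```python
from h import *
s=env.state();print(s["tcp_pos"],toB(s["tcp_pos"]))
rows([(tcp_tip(al,-.284,.0117,-.001),rot(al)) for al in (28,33,38,43,48)],tcp_tip(23,-.284,.0117,-.0005),rot(23))
```

```text
[0.5805 0.1969 0.0996] [ 0.0124 -0.1145  0.0996]
[-0.30, 0.00, -1.66, 0.000, 0.087, 0.000, 2],
[-0.73, 0.00, -3.34, -0.000, 0.175, 0.000, 2],
[-1.30, -0.00, -4.97, 0.000, 0.262, 0.000, 2],
[-2.02, -0.00, -6.55, 0.000, 0.349, 0.000, 2],
[-2.86, -0.00, -8.06, 0.000, 0.436, -0.000, 2],
```

Call:
{"fn": "jog_arm", "kwargs": {"targets": [[[-0.3,0,-1.66,0,0.087,0,2],[-0.73,0,-3.34,0,0.175,0,2],[-1.3,0,-4.97,0,0.262,0,2],[-2.02,0,-6.55,0,0.349,0,2],[-2.86,0,-8.06,0,0.436,0,2]]]}}

```text
time_s: 5.55
tcp_pos: [0.582, 0.1421, 0.1616]
tcp_rot: [[-0.035, 0.999, -0.036], [0.666, 0.05, 0.744], [0.745, 0.002, -0.667]]
contact_force: [-0.3, 2.4, 2.3]
grip_width: 0.034
```

Call:
{"fn": "jog_arm", "kwargs": {"targets": [[[0,0,0,0,0,0,2],[0,0,0,0,0,0,2]]]}}

```text
time_s: 5.75
tcp_pos: [0.5824, 0.1415, 0.1604]
tcp_rot: [[-0.033, 0.999, -0.035], [0.669, 0.048, 0.742], [0.743, 0.001, -0.67]]
contact_force: [-0.0, 1.9, 2.3]
grip_width: 0.0342
```

Run:
```python
from h import *
c=env.capture("scene");cv2.imwrite("pics/s6.png",cv2.resize(c["frame"][110:300,240:450],None,fx=3,fy=3,interpolation=cv2.INTER_CUBIC));stat()
rel(tcp_tip(48,-.284,.0117,-.001),rot(48))
```

```text
q [-0.2661  0.6642  1.527   0.8049  1.3664 -0.6603] tcp [0.5823 0.1418 0.1602] B [ 0.0111 -0.1696  0.1602] z [-0.0357  0.7412 -0.6703] y [0.9988 0.0487 0.0006] t 5.8
rel [ 0.073  0.061 -0.075  0.004  0.002 -0.003] tB [ 0.0111 -0.1696  0.1602] F [0.128  2.1153 2.0828] w 0.0341 t 5.8
```

View pics/s6.png

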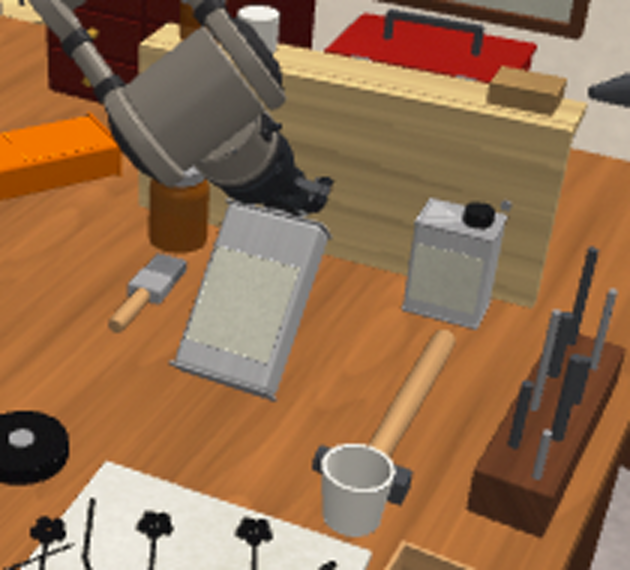

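The tin is tipped to about 42° from upright with its foot still on the bench and a light downward load (Fz +2 N). Now I drag it towards the board while tipping it further.

Run:
```python
from h import *
c0=(tcp_tip(48,-.284,.0117,-.001),rot(48))
al=[50,53,56,58,60]; P=[-.274,-.254,-.234,-.214,-.194]; X=[.011,.0095,.008,.0065,.005]
rows([(tcp_tip(a,p,x,-.0012),rot(a)) for a,p,x in zip(al,P,X)],*c0)
print()
c0=(tcp_tip(60,-.194,.005,-.0012),rot(60))
rows([(tcp_tip(a,p,x,-.0012),rot(a)) for a,p,x in zip([61,62,62,62,62],[-.174,-.154,-.134,-.116,-.104],[.004,.003,.002,.001,0])],*c0)
```

```text
[0.56, -0.07, 0.07, -0.000, 0.035, -0.000, 2],
[1.71, -0.22, 0.53, 0.000, 0.087, 0.000, 2],
[2.81, -0.37, 1.01, 0.000, 0.140, 0.000, 2],
[3.96, -0.52, 1.83, -0.000, 0.175, 0.000, 2],
[5.09, -0.67, 2.66, 0.000, 0.209, 0.000, 2],

[0.96, -0.10, 1.39, -0.000, 0.017, 0.000, 2],
[1.91, -0.20, 2.78, -0.000, 0.035, 0.000, 2],
[2.91, -0.30, 4.51, -0.000, 0.035, 0.000, 2],
[3.81, -0.40, 6.07, -0.000, 0.035, 0.000, 2],
[4.41, -0.50, 7.11, -0.000, 0.035, 0.000, 2],
```

Call:
{"fn": "jog_arm", "kwargs": {"targets": [[[0.56,-0.07,0.07,0,0.035,0,2],[1.71,-0.22,0.53,0,0.087,0,2],[2.81,-0.37,1.01,0,0.14,0,2],[3.96,-0.52,1.83,0,0.175,0,2],[5.09,-0.67,2.66,0,0.209,0,2]]]}}

```text
time_s: 6.3
tcp_pos: [0.5725, 0.1952, 0.179]
tcp_rot: [[-0.024, 0.999, -0.043], [0.5, 0.049, 0.864], [0.865, -0.001, -0.501]]
contact_force: [0.7, -1.5, -2.1]
grip_width: 0.0339
```

Run:
```python
from h import *
rel(tcp_tip(60,-.194,.005,-.0012),rot(60))
c=env.capture("scene");cv2.imwrite("pics/s7.png",cv2.resize(c["frame"][110:300,240:450],None,fx=3,fy=3,interpolation=cv2.INTER_CUBIC));stat()
```

```text
rel [ 0.192  0.079 -0.131  0.004  0.001 -0.003] tB [ 0.0042 -0.1157  0.179 ] F [ 0.6963 -1.4842 -2.1237] w 0.0339 t 6.3
q [-0.2407  0.6964  1.5795  0.9933  1.4378 -0.7416] tcp [0.5715 0.197  0.1791] B [ 0.0034 -0.1138  0.1791] z [-0.0446  0.866  -0.498 ] y [ 0.9987  0.0502 -0.0021] t 6.35
```

View pics/s7.png

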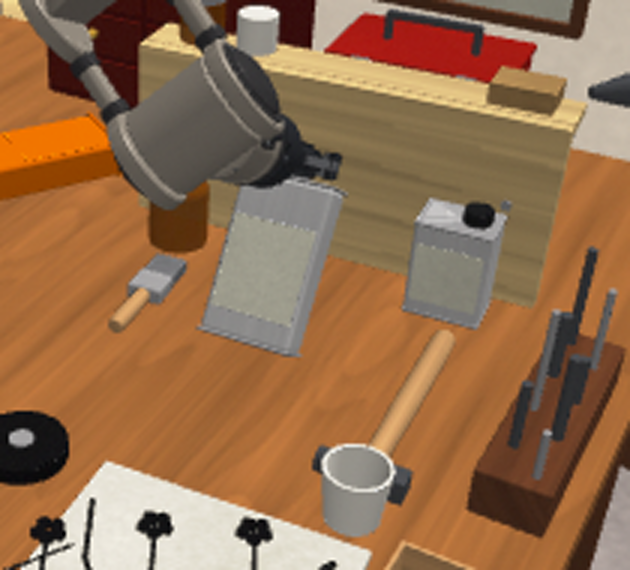

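Call:
{"fn": "jog_arm", "kwargs": {"targets": [[[0.9,-0.1,1.42,0,0.017,0,2],[1.83,-0.2,2.83,0,0.035,0,2],[2.83,-0.3,4.56,0,0.035,0,2],[3.73,-0.4,6.12,0,0.035,0,2],[4.33,-0.5,7.15,0,0.035,0,2]]]}}

```text
time_s: 6.85
tcp_pos: [0.5627, 0.2801, 0.1812]
tcp_rot: [[-0.023, 0.999, -0.045], [0.47, 0.05, 0.881], [0.882, -0.0, -0.471]]
contact_force: [-0.4, -1.9, -1.6]
grip_width: 0.0344
```

Run:
```python
from h import *
rel(tcp_tip(62,-.104,.000,-.0021),rot(62))
for k in("scene","top"):
    c=env.capture(k);cv2.imwrite(f"pics/{k}8.png",cv2.resize(c["frame"][110:300,240:450] if k=="scene" else c["frame"][70:290,90:290],None,fx=3 if k=="scene" else 2.7,fy=3 if k=="scene" else 2.7,interpolation=cv2.INTER_CUBIC));
stat(); rel(tcp_tip(62,-.104,.000,-.0021),rot(62))
```

```text
rel [ 0.069  0.093 -0.258  0.003  0.001 -0.002] tB [-0.0009 -0.0303  0.1812] F [-0.4177 -1.916  -1.6178] w 0.0344 t 6.85
q [-0.1093  0.689   1.6197  1.1011  1.3584 -0.7269] tcp [0.5625 0.2804 0.1819] B [-0.0012 -0.0301  0.1819] z [-0.0458  0.8819 -0.4692] y [ 0.9987  0.0518 -0.0001] t 6.95
rel [-0.01   0.116 -0.246  0.002 -0.    -0.001] tB [-0.0012 -0.0301  0.1819] F [-0.6924  0.4383  3.9669] w 0.0341 t 6.95
```

View pics/scene8.png

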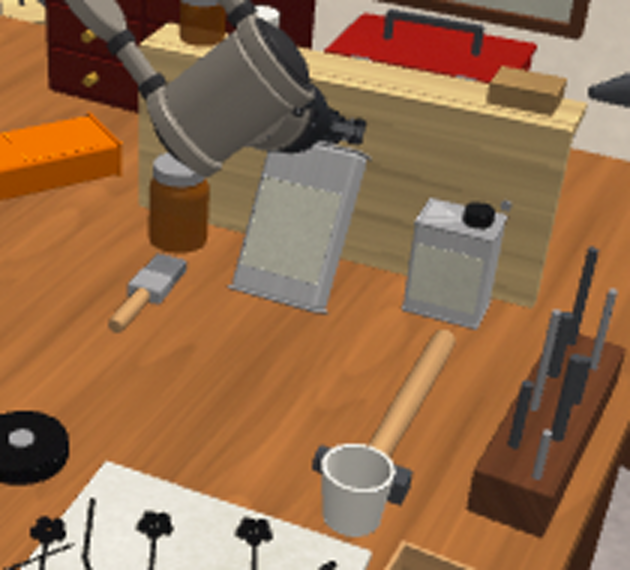

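View pics/top8.png

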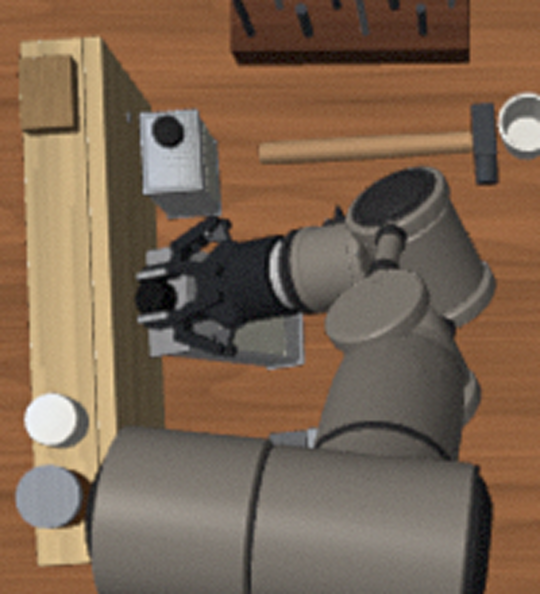

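Call:
{"fn": "jog_arm", "kwargs": {"targets": [[[0.19,0,0.35,0,0,0,2],[0.38,0,0.7,0,0,0,2],[0.47,0,0.88,0,0,0,2],[0.47,0,0.88,0,0,0,2]]]}}

```text
time_s: 7.35
tcp_pos: [0.5632, 0.288, 0.1813]
tcp_rot: [[-0.023, 0.999, -0.043], [0.47, 0.049, 0.881], [0.882, 0.0, -0.471]]
contact_force: [0.3, -1.4, -1.1]
grip_width: 0.0342
```

Call:
{"fn": "jog_arm", "kwargs": {"targets": [[[0.1,0,0.18,0,0,0,2],[0.19,0,0.35,0,0,0,2]]]}}

```text
time_s: 7.55
tcp_pos: [0.563, 0.292, 0.1813]
tcp_rot: [[-0.023, 0.999, -0.043], [0.47, 0.048, 0.881], [0.882, 0.0, -0.471]]
contact_force: [-0.3, -1.9, -1.9]
grip_width: 0.034
```

Run:
```python
from h import *
for k in("wrist","top"):
    c=env.capture(k);cv2.imwrite(f"pics/{k}9.png",c["frame"] if k=="wrist" else cv2.resize(c["frame"][70:290,90:290],None,fx=2.7,fy=2.7,interpolation=cv2.INTER_CUBIC));
stat(); rel(tcp_tip(62,-.09,.000,-.0021),rot(62))
```

```text
q [-0.0883  0.6892  1.6197  1.1143  1.3414 -0.7191] tcp [0.5629 0.2923 0.1814] B [-0.0001 -0.0182  0.1814] z [-0.0431  0.8813 -0.4705] y [0.9988 0.0489 0.0002] t 7.65
rel [ 0.137  0.01  -0.083  0.005  0.001 -0.002] tB [-0.0001 -0.0182  0.1814] F [ 0.1322 -1.9104 -1.3077] w 0.0343 t 7.65
```

View pics/wrist9.png

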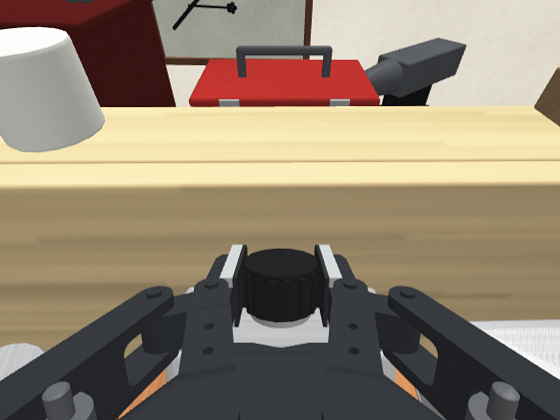

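View pics/top9.png

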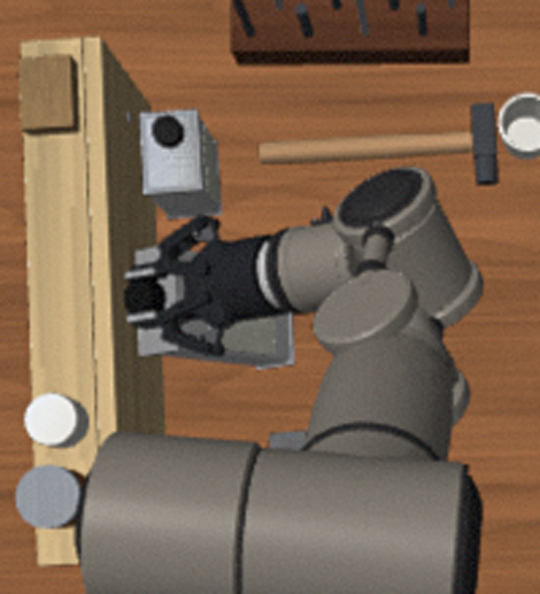

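Call:
{"fn": "jog_arm", "kwargs": {"targets": [[[0.1,0,0.18,0,0,0,2],[0.1,0,0.18,0,0,0,2]]]}}

```text
time_s: 7.85
tcp_pos: [0.5629, 0.2939, 0.1813]
tcp_rot: [[-0.023, 0.999, -0.043], [0.471, 0.049, 0.881], [0.882, 0.0, -0.471]]
contact_force: [0.1, -5.4, -0.8]
grip_width: 0.0341
```

Call:
{"fn": "jog_arm", "kwargs": {"targets": [[[0.1,0,0.18,0,0,0,2],[0.1,0,0.18,0,0,0,2]]]}}

```text
time_s: 8.05
tcp_pos: [0.563, 0.2946, 0.1812]
tcp_rot: [[-0.023, 0.999, -0.042], [0.472, 0.048, 0.88], [0.881, 0.0, -0.472]]
contact_force: [-2.4, -16.1, 0.8]
grip_width: 0.0342
```

Call:
{"fn": "jog_arm", "kwargs": {"targets": [[[0.1,0,0.18,0,0,0,2],[0.1,0,0.18,0,0,0,2]]]}}

```text
time_s: 8.25
tcp_pos: [0.563, 0.295, 0.1812]
tcp_rot: [[-0.023, 0.999, -0.042], [0.473, 0.047, 0.88], [0.881, 0.0, -0.474]]
contact_force: [-4.8, -29.3, 5.1]
grip_width: 0.0342
```

Contact with the board, at 29 N. I ease off and let go there.

Call:
{"fn": "jog_arm", "kwargs": {"targets": [[[-0.14,0,-0.26,0,0,0,2],[-0.16,0,-0.3,0,0,0,2],[-0.16,0,-0.3,0,0,0,2]]]}}

```text
time_s: 8.55
tcp_pos: [0.5632, 0.2942, 0.1817]
tcp_rot: [[-0.023, 0.999, -0.042], [0.47, 0.048, 0.881], [0.882, 0.001, -0.471]]
contact_force: [-0.5, -9.2, 1.4]
grip_width: 0.0341
```

Call:
{"fn": "jog_arm", "kwargs": {"targets": [[[0,0,0,0,0,0,3.8],[0,0,0,0,0,0,5],[0,0,0,0,0,0,8],[0,0,0,0,0,0,8.5],[0,0,0,0,0,0,8.5]]]}}

```text
time_s: 9.05
tcp_pos: [0.5626, 0.2953, 0.1816]
tcp_rot: [[-0.023, 0.999, -0.044], [0.47, 0.049, 0.881], [0.882, -0.0, -0.47]]
contact_force: [-0.2, -0.2, -0.2]
grip_width: 0.0851
```

Run:
```python
from h import *
for k in("wrist","scene"):
    c=env.capture(k);cv2.imwrite(f"pics/{k}10.png",c["frame"] if k=="wrist" else cv2.resize(c["frame"][110:300,240:450],None,fx=3,fy=3,interpolation=cv2.INTER_CUBIC));
stat()
```

```text
q [-0.0834  0.689   1.6198  1.1171  1.3386 -0.7173] tcp [0.5626 0.2951 0.1816] B [-0.0002 -0.0154  0.1816] z [-0.0434  0.8814 -0.4704] y [ 0.9988  0.0492 -0.    ] t 9.15
```

View pics/wrist10.png

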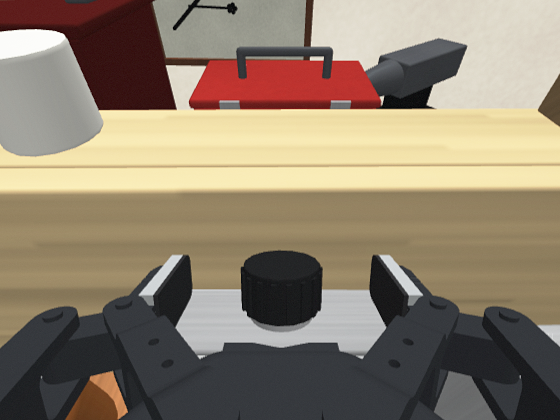

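View pics/scene10.png

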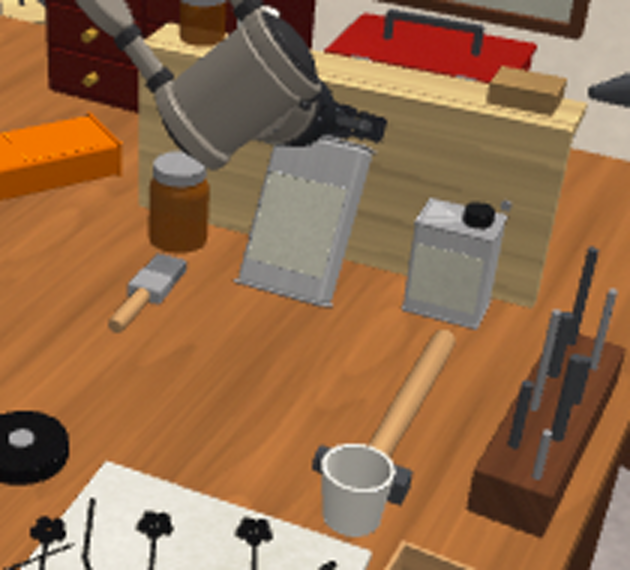

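Call:
{"fn": "jog_arm", "kwargs": {"targets": [[[0,0,-4,0,0,0,8.5],[0,0,-8,0,0,0,8.5],[0,0,-12,0,0,0,8.5],[0,0,-16,0,0,0,8.5],[0,0,-18,0,0,0,8.5]]]}}

```text
time_s: 9.65
tcp_pos: [0.5712, 0.1337, 0.2678]
tcp_rot: [[-0.024, 0.999, -0.04], [0.471, 0.047, 0.881], [0.882, 0.002, -0.471]]
contact_force: [0.2, 0.7, -0.0]
grip_width: 0.0851
```

Run:
```python
from h import *
import pickle
for k in("wrist","scene","top"):
    c=env.capture(k);pickle.dump(c,open(k+"11.pkl","wb"));cv2.imwrite(f"pics/{k}11.png",c["frame"] if k=="wrist" else cv2.resize(c["frame"][110:300,240:450],None,fx=3,fy=3,interpolation=cv2.INTER_CUBIC));
stat();rel(B(0,-.24,.12),rot(45))
```

```text
q [-0.3493  0.6046  1.4909  0.9534  1.6293 -0.6449] tcp [0.5709 0.1354 0.2665] B [-0.0005 -0.1753  0.2665] z [-0.0409  0.8812 -0.4709] y [0.9989 0.047  0.0012] t 9.8
rel [-15.972   0.081   1.194   0.006  -0.295  -0.003] tB [-0.0005 -0.1753  0.2665] F [ 0.4235  0.43   -0.6484] w 0.0846 t 9.8
```

View pics/wrist11.png

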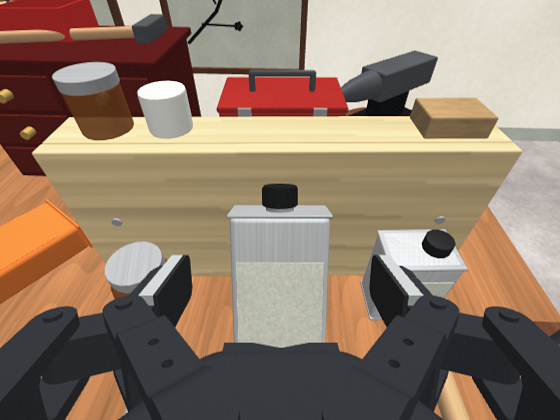

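View pics/scene11.png

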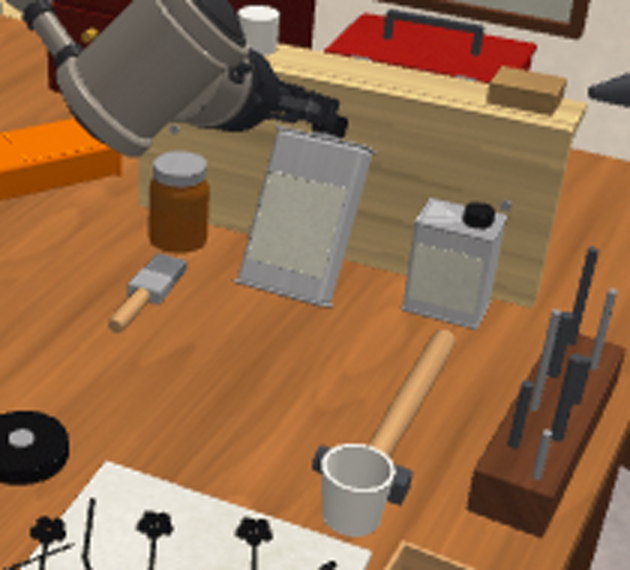

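```bash
cat >> h.py <<'E'
def tinpt(p,phi,P,x,yaw=0):
    """tin frame pt (m) -> world, leaning phi deg, pivot foot_under at board y=P"""
    f=np.radians(phi); a=p[1]+.09; h=p[2]+.026
    return B(x+p[0],P+a*np.sin(f)-h*np.cos(f),a*np.cos(f)+h*np.sin(f))
E
python3 - <<'E'
from h import *
import pickle
s=pickle.load(open("scene11.pkl","rb"))
for phi in (26,28,30):
    f=np.radians(phi);P=-(.206*np.sin(f)-.008*np.cos(f))
    print(phi,P,[np.round((proj(s,tinpt((sx*.053,y,.026),phi,P,0))-[240,110])*3+1) for sx,y in((-1,-.09),(1,-.09),(-1,.09),(1,.09))], "foot_over B",toB(tinpt((0,-.09,.026),phi,P,0)))
w=pickle.load(open("wrist11.pkl","rb"))
print([proj(w,tinpt((sx*.053,.09,.026),28,-.0896,0)) for sx in(-1,1)])
E
```

```text
26 -0.0831141038681566 [array([237., 278.]), array([325., 302.]), array([274., 120.]), array([365., 141.])] foot_over B [-0.     -0.1299  0.0228]
28 -0.08964756119102209 [array([235., 279.]), array([323., 304.]), array([273., 121.]), array([365., 142.])] foot_over B [ 0.     -0.1356  0.0244]
30 -0.09607179676972447 [array([233., 280.]), array([322., 305.]), array([273., 123.]), array([365., 143.])] foot_over B [-0.     -0.1411  0.026 ]
[array([225.4403, 211.869 ]), array([334.195, 211.523])]
```

Run:
```python
from h import *
stat()
rows([(B(0,-.21,.2),rot(55)),(B(0,-.24,.16),rot(50)),(B(0,-.24,.12),rot(45)),(B(0,-.23,.08),rot(45)),(B(0,-.215,.045),rot(45))],g=6)
```

```text
q [-0.3493  0.6046  1.4909  0.9534  1.6293 -0.6449] tcp [0.5709 0.1354 0.2665] B [-0.0005 -0.1753  0.2665] z [-0.0409  0.8812 -0.4709] y [0.9989 0.047  0.0012] t 9.8
[-7.50, 0.07, 0.07, 0.007, -0.121, -0.003, 6],
[-12.44, 0.09, -0.69, 0.007, -0.208, -0.003, 6],
[-15.97, 0.08, 1.19, 0.006, -0.295, -0.003, 6],
[-19.03, 0.07, 3.96, 0.006, -0.295, -0.003, 6],
[-21.41, 0.05, 6.93, 0.006, -0.295, -0.003, 6],
```

Call:
{"fn": "jog_arm", "kwargs": {"targets": [[[-4,0,0,0,-0.07,0,6],[-7.5,0.1,0,0,-0.12,0,6],[-12,0.1,-0.7,0,-0.208,0,6],[-16,0.1,1.2,0,-0.295,0,6],[-19,0.1,4,0,-0.295,0,6]]]}}

```text
time_s: 10.3
tcp_pos: [0.5744, 0.0829, 0.0787]
tcp_rot: [[-0.037, 0.999, -0.033], [0.708, 0.05, 0.704], [0.705, 0.002, -0.709]]
contact_force: [0.6, 0.8, 0.4]
grip_width: 0.06
```

Run:
```python
from h import *
rel(B(0,-.20,.035),rot(45)); 
rows([(B(0,-.20,.035),rot(45))],g=6)
```

```text
rel [-1.1   -0.034  5.072  0.005  0.003 -0.001] tB [ 0.0001 -0.2279  0.0787] F [0.5821 0.7732 0.4445] w 0.06 t 10.3
[-1.10, -0.03, 5.07, 0.005, 0.003, -0.001, 6],
```

Call:
{"fn": "jog_arm", "kwargs": {"targets": [[[-0.6,0,2.5,0.005,0,0,6],[-1.1,0,5,0.005,0,0,6],[-1.1,0,5,0.005,0,0,6]]]}}

```text
time_s: 10.6
tcp_pos: [0.5698, 0.1132, 0.0336]
tcp_rot: [[-0.032, 0.998, -0.047], [0.704, 0.056, 0.708], [0.709, -0.011, -0.705]]
contact_force: [-0.7, -0.1, -0.5]
grip_width: 0.0598
```

Run:
```python
from h import *
rel(B(0,-.20,.035),rot(45)); stat()
c=env.capture("wrist");cv2.imwrite("pics/w12.png",c["frame"])
rows([(B(0,y,.035),rot(45)) for y in (-.185,-.17,-.16,-.155)],g=6)
```

```text
rel [-0.08   0.289 -0.283 -0.009 -0.003 -0.006] tB [-0.0029 -0.1974  0.0336] F [-0.6878 -0.0625 -0.4718] w 0.0598 t 10.6
q [-0.3002  0.8314  1.5951  0.7911  1.1966 -0.8384] tcp [0.5698 0.1132 0.0336] B [-0.0029 -0.1974  0.0336] z [-0.0474  0.7076 -0.705 ] y [ 0.9984  0.0563 -0.0106] t 10.6
[0.95, 0.17, 0.99, -0.006, -0.002, -0.005, 6],
[2.01, 0.17, 2.06, -0.006, -0.002, -0.005, 6],
[2.71, 0.17, 2.76, -0.006, -0.002, -0.005, 6],
[3.07, 0.17, 3.12, -0.006, -0.002, -0.005, 6],
```

View pics/w12.png

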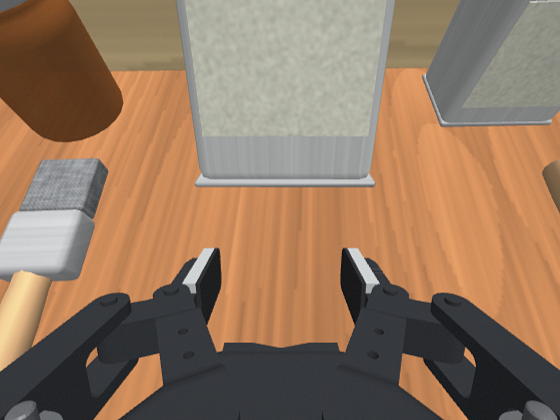

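The wrist view shows the leaning tin's foot rim running level from (197,182) to (374,182), centred between the open fingertips at (208,260) and (352,260). I move in to push just above the rim.

Call:
{"fn": "jog_arm", "kwargs": {"targets": [[[1,0.2,1,-0.006,0,-0.005,6],[2,0.2,2,-0.006,0,-0.005,6],[2.7,0.2,2.7,-0.006,0,-0.005,6],[3.1,0.2,3.1,-0.006,0,-0.005,6],[3.1,0.2,3.1,-0.006,0,-0.005,6]]]}}

```text
time_s: 11.15
tcp_pos: [0.5723, 0.1548, 0.0371]
tcp_rot: [[-0.041, 0.999, -0.034], [0.706, 0.053, 0.707], [0.707, 0.005, -0.707]]
contact_force: [0.5, 0.4, -0.6]
grip_width: 0.0602
```

Run:
```python
from h import *
c=env.capture("wrist");cv2.imwrite("pics/w13.png",c["frame"])
rel(B(0,-.155,.035),rot(45)); stat()
```

```text
rel [-0.023 -0.2    0.256  0.005 -0.     0.002] tB [ 0.002  -0.1566  0.037 ] F [-0.1055 -0.3558  0.2351] w 0.0596 t 11.2
q [-0.2326  0.8169  1.6163  0.8406  1.1488 -0.8227] tcp [0.5725 0.1542 0.037 ] B [ 0.002  -0.1566  0.037 ] z [-0.0337  0.7065 -0.7069] y [0.9986 0.0526 0.0049] t 11.2
```

View pics/w13.png

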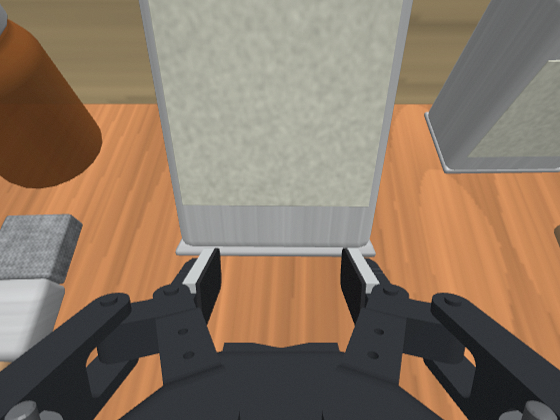

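Call:
{"fn": "jog_arm", "kwargs": {"targets": [[[0.35,-0.1,0.35,0.004,0,0,6],[0.7,-0.1,0.75,0.004,0,0,6],[0.7,-0.1,0.75,0.004,0,0,6]]]}}

```text
time_s: 11.5
tcp_pos: [0.5711, 0.164, 0.0362]
tcp_rot: [[-0.04, 0.999, -0.037], [0.706, 0.054, 0.706], [0.707, 0.002, -0.707]]
contact_force: [0.2, -1.1, -1.0]
grip_width: 0.06
```

Call:
{"fn": "jog_arm", "kwargs": {"targets": [[[0.35,0,0.35,0,0,0,6],[0.7,0,0.7,0,0,0,6],[0.7,0,0.7,0,0,0,6]]]}}

```text
time_s: 11.8
tcp_pos: [0.5705, 0.1738, 0.0362]
tcp_rot: [[-0.04, 0.999, -0.037], [0.706, 0.054, 0.706], [0.707, 0.002, -0.707]]
contact_force: [0.7, -1.4, -0.3]
grip_width: 0.0601
```

Run:
```python
from h import *
c=env.capture("wrist");cv2.imwrite("pics/w14.png",c["frame"])
rel(B(0,-.135,.033),rot(45)); stat()
```

```text
rel [-0.096 -0.106  0.367  0.001 -0.001  0.001] tB [ 0.0011 -0.1369  0.0363] F [-0.9069 -1.8441  0.0768] w 0.0602 t 11.85
q [-0.1998  0.8154  1.6242  0.8585  1.1315 -0.8103] tcp [0.5705 0.1738 0.0363] B [ 0.0011 -0.1369  0.0363] z [-0.0375  0.7065 -0.7067] y [0.9985 0.0544 0.0014] t 11.85
```

View pics/w14.png

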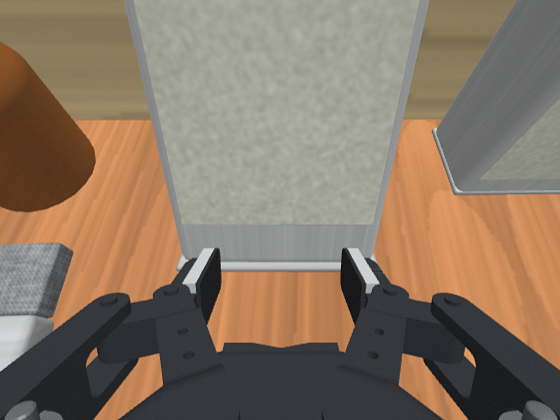

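Call:
{"fn": "jog_arm", "kwargs": {"targets": [[[0.21,0,0.35,0,0,0,6],[0.42,0,0.7,0,0,0,6],[0.53,0,0.88,0,0,0,6]]]}}

```text
time_s: 12.15
tcp_pos: [0.5701, 0.1835, 0.0338]
tcp_rot: [[-0.04, 0.999, -0.037], [0.706, 0.054, 0.706], [0.707, 0.002, -0.707]]
contact_force: [0.5, -5.1, 0.0]
grip_width: 0.0601
```

Run:
```python
from h import *
rel(B(0,-.127,.033),rot(45))
c=env.capture("wrist");cv2.imwrite("pics/w15.png",c["frame"]);c=env.capture("scene");cv2.imwrite("pics/s15.png",cv2.resize(c["frame"][110:300,240:450],None,fx=3,fy=3,interpolation=cv2.INTER_CUBIC))
```

```text
rel [-0.037 -0.123  0.069  0.001  0.     0.001] tB [ 0.0012 -0.1272  0.0338] F [ 0.5269 -5.0939  0.0355] w 0.0601 t 12.15
```

View pics/w15.png

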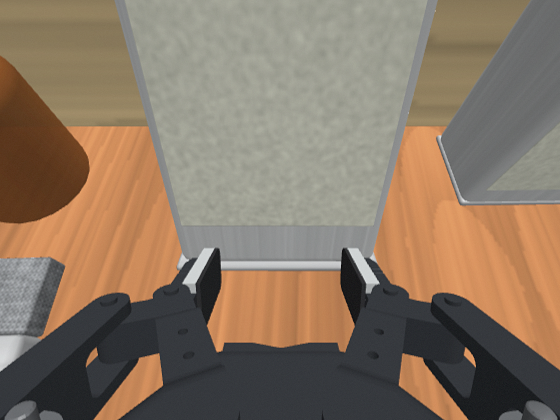

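View pics/s15.png

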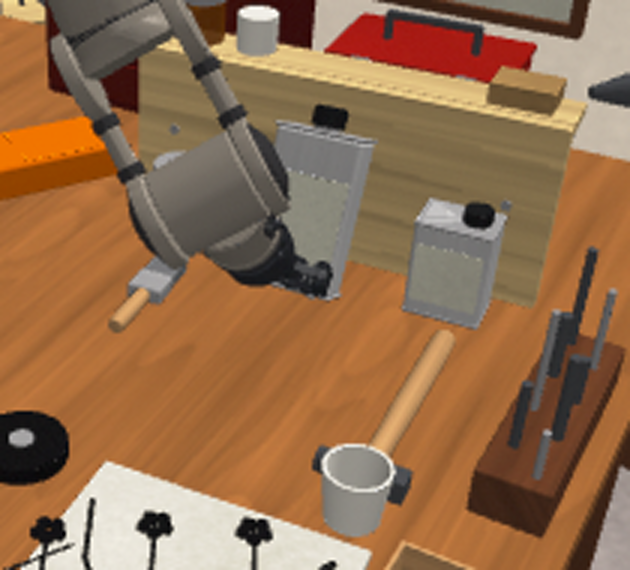

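Call:
{"fn": "jog_arm", "kwargs": {"targets": [[[0.18,0,0.3,0,0,0,6],[0.36,0,0.6,0,0,0,6],[0.53,0,0.88,0,0,0,6]]]}}

```text
time_s: 12.55
tcp_pos: [0.5692, 0.194, 0.0311]
tcp_rot: [[-0.039, 0.999, -0.038], [0.706, 0.055, 0.706], [0.707, 0.001, -0.707]]
contact_force: [0.5, -3.0, -1.4]
grip_width: 0.06
```

Run:
```python
from h import *
rel(B(0,-.117,.031),rot(45))
c=env.capture("wrist");cv2.imwrite("pics/w16.png",c["frame"]);c=env.capture("top");cv2.imwrite("pics/t16.png",cv2.resize(c["frame"][70:290,90:290],None,fx=2.7,fy=2.7,interpolation=cv2.INTER_CUBIC))
```

```text
rel [-0.026 -0.087 -0.01   0.    -0.     0.001] tB [ 0.0009 -0.1167  0.0311] F [ 0.4862 -3.0248 -1.4435] w 0.06 t 12.55
```

View pics/w16.png

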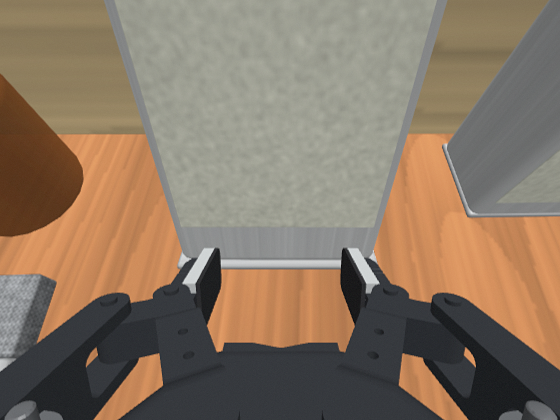

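View pics/t16.png

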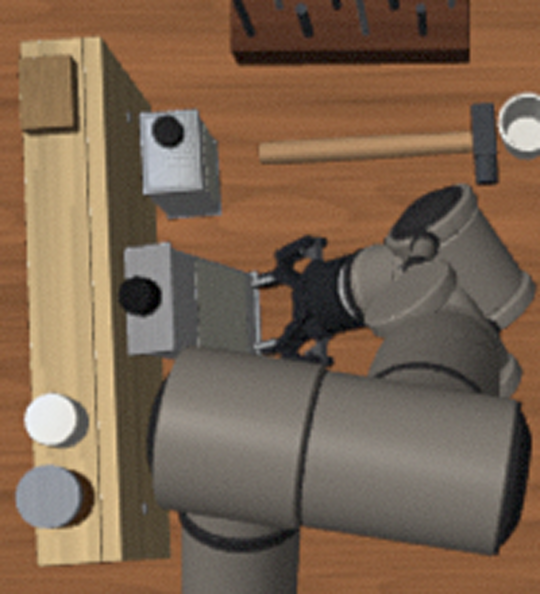

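Call:
{"fn": "jog_arm", "kwargs": {"targets": [[[0.18,0,0.3,0,0,0,6],[0.36,0,0.6,0,0,0,6],[0.53,0,0.88,0,0,0,6]]]}}

```text
time_s: 12.95
tcp_pos: [0.5687, 0.204, 0.0287]
tcp_rot: [[-0.04, 0.999, -0.038], [0.706, 0.055, 0.706], [0.707, 0.001, -0.707]]
contact_force: [0.3, -4.3, -0.7]
grip_width: 0.0598
```

Run:
```python
from h import *
rel(B(0,-.107,.028),rot(45))
c=env.capture("wrist");cv2.imwrite("pics/w17.png",c["frame"]);c=env.capture("scene");cv2.imwrite("pics/s17.png",cv2.resize(c["frame"][110:300,240:450],None,fx=3,fy=3,interpolation=cv2.INTER_CUBIC))
```

```text
rel [-0.071 -0.093  0.028  0.001 -0.     0.001] tB [ 0.0009 -0.1067  0.0287] F [ 0.3232 -4.3224 -0.7297] w 0.0598 t 12.95
```

View pics/s17.png

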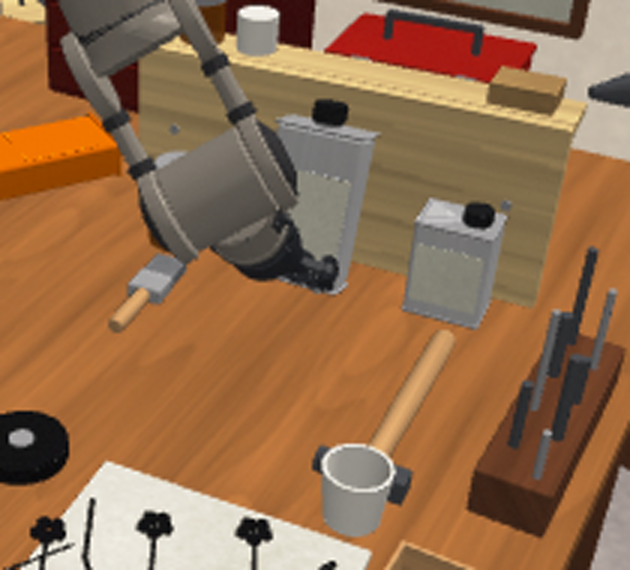

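View pics/w17.png

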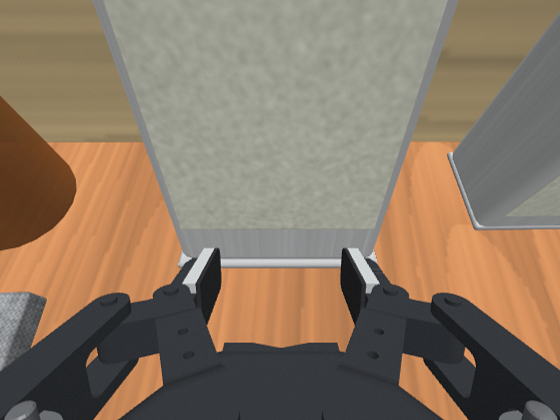

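Call:
{"fn": "jog_arm", "kwargs": {"targets": [[[0.09,0,0.2,0,0,0,6],[0.18,0,0.39,0,0,0,6],[0.27,0,0.59,0,0,0,6],[0.35,0,0.78,0,0,0,6]]]}}

```text
time_s: 13.45
tcp_pos: [0.5685, 0.2118, 0.026]
tcp_rot: [[-0.04, 0.999, -0.037], [0.706, 0.054, 0.707], [0.708, 0.002, -0.707]]
contact_force: [0.4, -3.5, 2.0]
grip_width: 0.0598
```

Run:
```python
from h import *
rel(B(0,-.099,.025),rot(45))
c=env.capture("wrist");cv2.imwrite("pics/w18.png",c["frame"]);c=env.capture("scene");cv2.imwrite("pics/s18.png",cv2.resize(c["frame"][110:300,240:450],None,fx=3,fy=3,interpolation=cv2.INTER_CUBIC))
```

```text
rel [-0.081 -0.118  0.062  0.001 -0.001  0.001] tB [ 0.0012 -0.0989  0.026 ] F [ 0.3698 -3.518   2.0168] w 0.0598 t 13.45
```

View pics/s18.png

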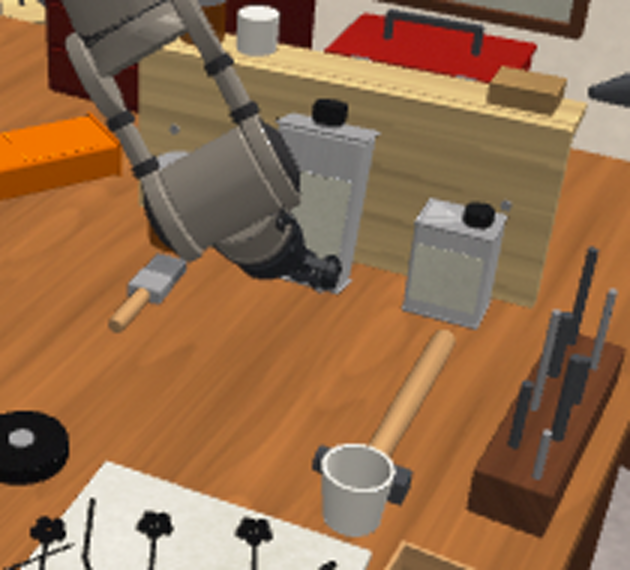

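View pics/w18.png

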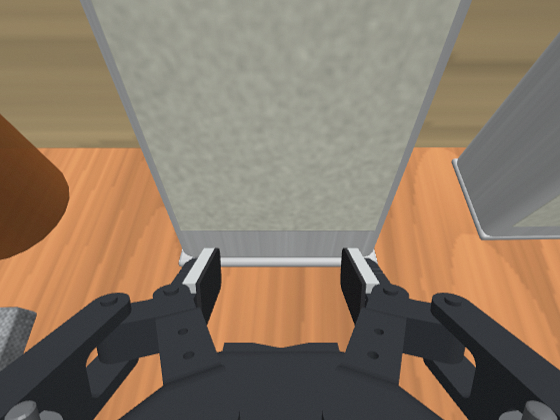

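Call:
{"fn": "jog_arm", "kwargs": {"targets": [[[0.12,0,0.16,0,0,0,6],[0.23,0,0.33,0,0,0,6],[0.35,0,0.5,0,0,0,6],[0.35,0,0.5,0,0,0,6]]]}}

```text
time_s: 13.95
tcp_pos: [0.5678, 0.2181, 0.0245]
tcp_rot: [[-0.04, 0.998, -0.038], [0.706, 0.055, 0.706], [0.707, 0.001, -0.707]]
contact_force: [-0.2, -1.5, -1.6]
grip_width: 0.0602
```

Run:
```python
from h import *
rel(B(0,-.093,.025),rot(45))
c=env.capture("wrist");cv2.imwrite("pics/w19.png",c["frame"]);c=env.capture("scene");cv2.imwrite("pics/s19.png",cv2.resize(c["frame"][110:300,240:450],None,fx=3,fy=3,interpolation=cv2.INTER_CUBIC))
```

```text
rel [ 0.004 -0.079 -0.066  0.    -0.     0.001] tB [ 0.0008 -0.0926  0.0245] F [-0.208  -1.4565 -1.6411] w 0.0602 t 13.95
```

View pics/s19.png

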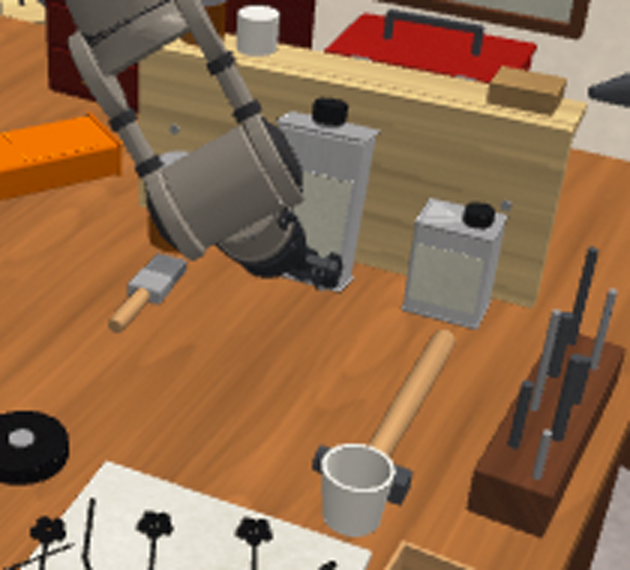

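View pics/w19.png

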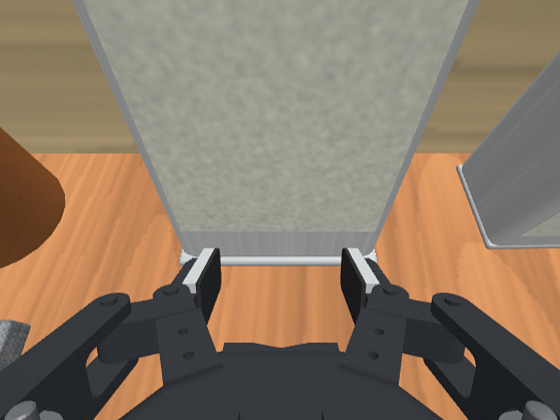

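Call:
{"fn": "jog_arm", "kwargs": {"targets": [[[0.14,0,0.2,0,0,0,6],[0.28,0,0.4,0,0,0,6],[0.42,0,0.6,0,0,0,6],[0.56,0,0.8,0,0,0,6]]]}}

```text
time_s: 14.45
tcp_pos: [0.5673, 0.2276, 0.0229]
tcp_rot: [[-0.04, 0.998, -0.038], [0.706, 0.055, 0.706], [0.707, 0.001, -0.707]]
contact_force: [0.5, -2.7, -2.0]
grip_width: 0.0599
```

Run:
```python
from h import *
rel(B(0,-.083,.023),rot(45))
c=env.capture("wrist");cv2.imwrite("pics/w20.png",c["frame"]);c=env.capture("top");cv2.imwrite("pics/t20.png",cv2.resize(c["frame"][70:290,90:290],None,fx=2.7,fy=2.7,interpolation=cv2.INTER_CUBIC))
```

```text
rel [ 0.013 -0.085  0.003  0.    -0.     0.001] tB [ 0.0009 -0.0831  0.0229] F [ 0.4793 -2.6611 -1.9825] w 0.0599 t 14.45
```

View pics/t20.png

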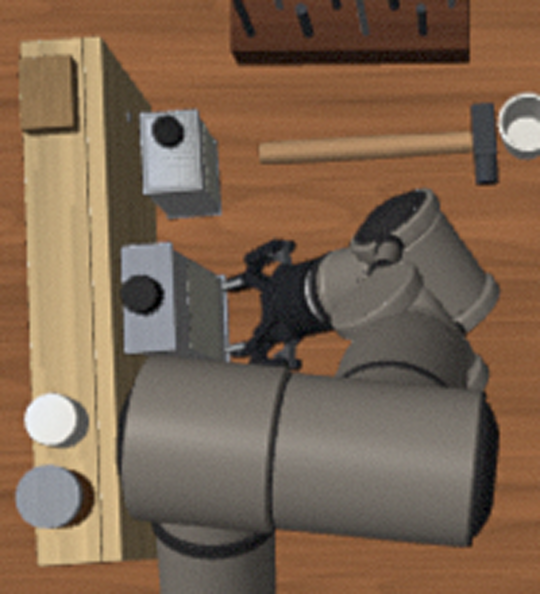

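View pics/w20.png

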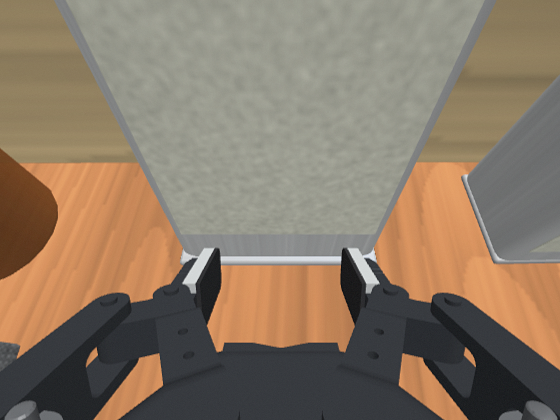

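Call:
{"fn": "jog_arm", "kwargs": {"targets": [[[0.2,0,0.22,0,0,0,6],[0.4,0,0.44,0,0,0,6],[0.6,0,0.65,0,0,0,6],[0.8,0,0.86,0,0,0,6]]]}}

```text
time_s: 14.95
tcp_pos: [0.5668, 0.2393, 0.0227]
tcp_rot: [[-0.04, 0.999, -0.038], [0.706, 0.055, 0.706], [0.707, 0.001, -0.707]]
contact_force: [0.0, -1.8, -2.2]
grip_width: 0.0602
```

Call:
{"fn": "jog_arm", "kwargs": {"targets": [[[0.14,0,0.14,0,0,0,6],[0.28,0,0.28,0,0,0,6],[0.28,0,0.28,0,0,0,6]]]}}

```text
time_s: 15.25
tcp_pos: [0.5665, 0.2433, 0.0227]
tcp_rot: [[-0.04, 0.998, -0.038], [0.705, 0.055, 0.707], [0.708, 0.001, -0.707]]
contact_force: [-0.1, -3.2, -1.0]
grip_width: 0.0604
```

Run:
```python
from h import *
rel(B(0,-.067,.022),rot(45))
c=env.capture("wrist");cv2.imwrite("pics/w21.png",c["frame"]);c=env.capture("top");cv2.imwrite("pics/t21.png",cv2.resize(c["frame"][70:290,90:290],None,fx=2.7,fy=2.7,interpolation=cv2.INTER_CUBIC))
```

```text
rel [-0.031 -0.09   0.073  0.    -0.001  0.002] tB [ 0.0009 -0.0673  0.0227] F [-0.0831 -3.1721 -1.0181] w 0.0604 t 15.25
```

View pics/t21.png

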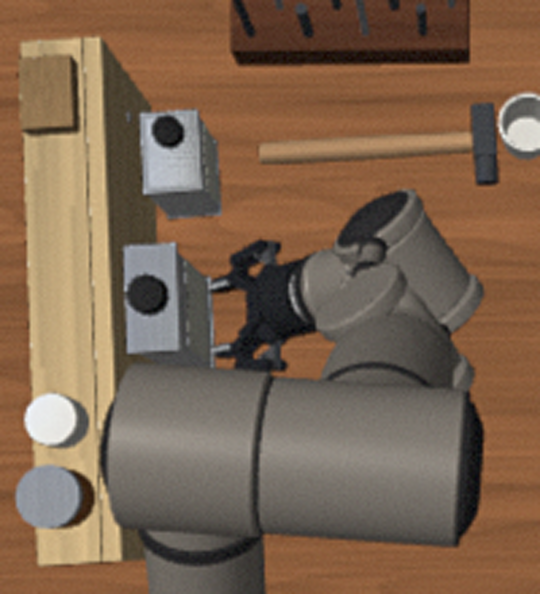

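View pics/w21.png

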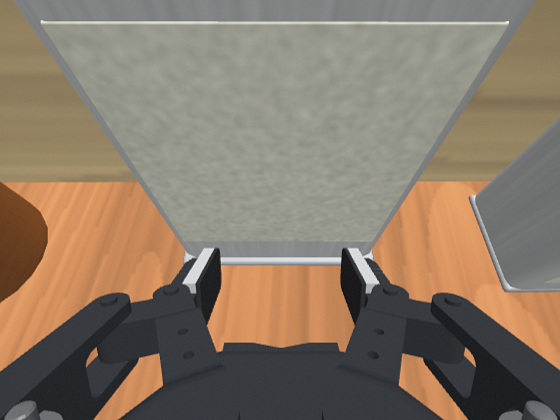

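The tin has tipped back onto its foot and is standing. The last stretch brings it up to the board.

Call:
{"fn": "jog_arm", "kwargs": {"targets": [[[0.14,0,0.14,0,0,0,6],[0.28,0,0.28,0,0,0,6],[0.35,0,0.35,0,0,0,6],[0.35,0,0.35,0,0,0,6]]]}}

```text
time_s: 15.75
tcp_pos: [0.5665, 0.248, 0.0228]
tcp_rot: [[-0.04, 0.998, -0.037], [0.706, 0.055, 0.706], [0.707, 0.002, -0.707]]
contact_force: [0.2, -2.2, -1.1]
grip_width: 0.0603
```

Call:
{"fn": "jog_arm", "kwargs": {"targets": [[[0.1,0,0.1,0,0,0,6],[0.2,0,0.2,0,0,0,6],[0.2,0,0.2,0,0,0,6]]]}}

```text
time_s: 16.05
tcp_pos: [0.5666, 0.2484, 0.0227]
tcp_rot: [[-0.04, 0.999, -0.036], [0.708, 0.054, 0.704], [0.705, 0.003, -0.709]]
contact_force: [-3.1, -17.9, 3.9]
grip_width: 0.0595
```

Run:
```python
from h import *
rel(B(0,-.059,.022),rot(45))
c=env.capture("wrist");cv2.imwrite("pics/w22.png",c["frame"]);c=env.capture("top");cv2.imwrite("pics/t22.png",cv2.resize(c["frame"][70:290,90:290],None,fx=2.7,fy=2.7,interpolation=cv2.INTER_CUBIC))
```

```text
rel [ 0.181 -0.126  0.276  0.002  0.002  0.002] tB [ 0.0013 -0.0622  0.0227] F [ -3.1174 -17.9109   3.91  ] w 0.0595 t 16.05
```

View pics/t22.png

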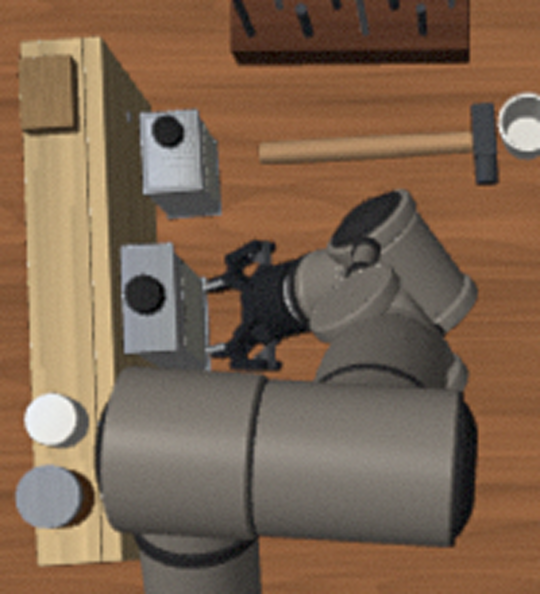

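Call:
{"fn": "jog_arm", "kwargs": {"targets": [[[0.07,0,0.07,0,0,0,6],[0.07,0,0.07,0,0,0,6]]]}}

```text
time_s: 16.35
tcp_pos: [0.5667, 0.2485, 0.0226]
tcp_rot: [[-0.04, 0.999, -0.036], [0.708, 0.054, 0.704], [0.705, 0.003, -0.709]]
contact_force: [-4.4, -24.4, 7.3]
grip_width: 0.0599
```

Call:
{"fn": "jog_arm", "kwargs": {"targets": [[[-0.3,0,-0.3,0,0,0,6],[-1.4,0,-1.4,0,0,0,6],[-4,0,-4,0,0,0,6],[-6.5,0,-7.5,0,0,0,6],[-8,0,-12,0,0,0,6]]]}}

```text
time_s: 16.85
tcp_pos: [0.5725, 0.1093, 0.0498]
tcp_rot: [[-0.038, 0.998, -0.041], [0.705, 0.056, 0.707], [0.708, -0.002, -0.706]]
contact_force: [1.0, -0.2, -0.2]
grip_width: 0.0597
```

Run:
```python
from h import *
import pickle
stat()
for k in("wrist","top","scene"):
    c=env.capture(k);pickle.dump(c,open(k+"23.pkl","wb"))
    f=c["frame"]
    cv2.imwrite(f"pics/{k}23.png",f if k=="wrist" else cv2.resize(f[110:300,240:450],None,fx=3,fy=3,interpolation=cv2.INTER_CUBIC) if k=="scene" else cv2.resize(f[70:290,90:290],None,fx=2.7,fy=2.7,interpolation=cv2.INTER_CUBIC))
```

```text
q [-0.3059  0.8063  1.5878  0.7834  1.2173 -0.8236] tcp [0.5725 0.1093 0.0498] B [-0.0004 -0.2014  0.0498] z [-0.0411  0.7073 -0.7057] y [ 0.9984  0.0556 -0.0024] t 16.85
```

View pics/wrist23.png

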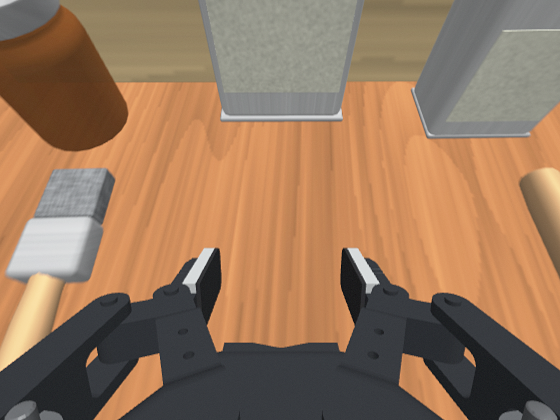

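View pics/scene23.png

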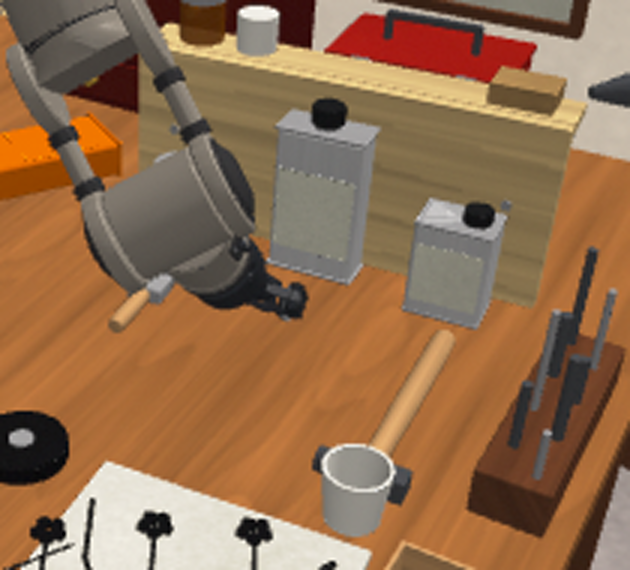

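View pics/top23.png

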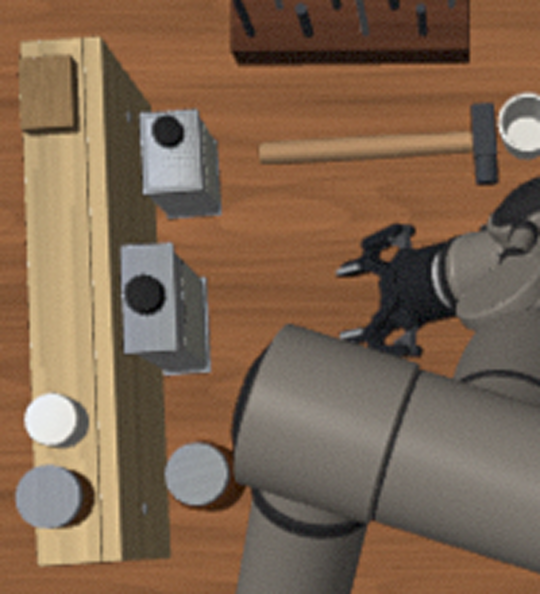

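Run:
```python
from h import *
import pickle
t=pickle.load(open("top23.pkl","rb"));w=pickle.load(open("wrist23.pkl","rb"))
for n_,p,z in[("back+",(122,245),.18),("front+",(171,243),.18),("front-",(177,352),.18),("back-",(126,354),.18),("foot+",(207,278),0),("foot-",(209,373),0),("jar",(198,475),.105),("st",(140,113),.11),("bt+",(102,38),.22),("bt-",(121,560),.22)]:print(n_,toB(ray(t,T(*p),z)))
for n_,p in[("wf-",(221,120)),("wf+",(342,119)),("bd-",(180,82)),("bd+",(380,82))]:print(n_,toB(ray(w,p,0.0)))
print("pred wrist rim",[proj(w,B(s*.053,-.052,.0)) for s in(-1,1)])
print("pred top",[ (proj(t,B(s*.053,y,.18))-[89.7,69.7])*2.7 for s in(-1,1) for y in(0,-.052)])
```

```text
back+ [ 0.0541 -0.0035  0.18  ]
front+ [ 0.053  -0.0509  0.18  ]
front- [-0.054  -0.0523  0.18  ]
back- [-0.0528 -0.0034  0.18  ]
foot+ [ 0.0524 -0.0532  0.    ]
foot- [-0.0525 -0.0508  0.    ]
jar [-0.1688 -0.0535  0.105 ]
st [ 0.2073 -0.0108  0.11  ]
bt+ [ 0.2479 -0.001   0.22  ]
bt- [-0.249  -0.0011  0.22  ]
wf- [-0.0526 -0.0511  0.    ]
wf+ [ 0.0526 -0.0499  0.    ]
bd- [-0.0966 -0.0012  0.    ]
bd+ [ 0.0933 -0.0015  0.    ]
pred wrist rim [array([220.4502, 120.7679]), array([342.7048, 120.7153])]
pred top [array([122.4134, 354.4013]), array([176.5808, 350.932 ]), array([118.4065, 246.2544]), array([172.0929, 242.8761])]
```

The checks agree. The tin is upright with its front face at −51 ±1 mm from the board (52 mm thick), x centred to within 1 mm, and the arm is clear of everything. Handing in.

Run:
```python
from h import *
print(env.finish_job()); stat()
c=env.capture("scene");cv2.imwrite("pics/fin.png",c["frame"])
```

```text
the job is handed in; nothing more can be done
None
the job is handed in; nothing more can be done
```

The tin is standing upright in its gap, back against the splash board, and the job was handed in at about 17 s of the 54 s allowed.

**What I did:** I pinched the tin by its cap and tipped it about its foot edge. I then dragged it forward until the cap touched the board, at about 28° from upright, and let go there. With the two fingertips I pushed low on the front face. The top climbed the board, the tin tipped back onto its foot, and I pushed it up to the board until the force reached about 24 N. Then I backed off.

**Last checks, with the arm clear and tool force about 0:**
- **Position:** the front face is 50–53 mm from the board plane at foot and top, against a thickness of 52 mm. It is centred in the gap to within 1 mm.
- **Squareness:** the two ends of the front face differ by 1–2.5 mm, depending on the view, which is about the measuring error. One disagreement: the top back edge read 3.5 mm off the board in the top view. The front face readings and the firm contact suggest that is a pixel-picking error.
- **Foot on the bench:** the tool's vertical force never showed the tin's whole weight being carried, but the foot's contact was not measured directly.
- **Other things:** the jar, small tin, brush, hammer and cup looked unmoved. The tongs and weight I did not check separately.

I tried for a picture after handing in, but none was available, so the final second is not checked.

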